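# Stow the double-ended plug gauges by feel and close their box

## Robot

A 6-joint arm with a two-finger parallel gripper is mounted at the origin on the work surface. World frame = base frame: x ahead of the robot, y to its left, z up, the work surface at z = 0. Lengths are in m, angles in rad, forces in N, time in s.
With the tool pointing down it reaches from about 0.3 to 0.775 m from the base axis. Payload 14.6 kg.
Tool frame: the origin (TCP) lies on the centre line of the jaws, within the pads' length; the fingertips stand 11 mm ahead of it and the grasp point (between the pads) lies 8 mm behind it; y points along the fingers, x is the direction in which the jaws open and shut, and the axes are right-handed (so a half turn about y gives the same grasp; the last joint's range is limited). The gripper opens to 94 mm and grips with 3 to 60 N. Pads are 16 mm wide; open, the fingers measure 119 mm over their backs; the gripper's body (75 mm by 177 mm) begins 78 mm behind the grasp point.
Start: joints at [-1.226, 0.3, 1.521, -0, 1.321, -0.067], TCP at [0.22, -0.504, 0.216] pointing down, gripper open.
Joint ranges: [-3.03, 3.03], [-0.79, 2.21], [0.23, 2.52], [-1.04, 4.18], [0, 3.07], [-2.55, 2.55]. Speed limits (rad/s): [2.22, 2.22, 2.57, 3.14, 3.14, 3.14].

## Interface

Orientations are given as [roll, pitch, yaw] about the fixed x, y, z axes, in that order (R = Rz(yaw) Ry(pitch) Rx(roll)).
In Python, from station import ctrl, imaging gives the robot as it stands. The module is installed in compiled form; this text tells all that it offers.
- The arm moves only by the tool apply_moves, never from a script. Its argument "deltas" is a list of rows, each an object with "dp": the shift along the tool's x, y, z in m, a list of three; "roll": the turn about the tool's y in rad; "grip": the closure, from -1 (fully open) to 1 (shut). In form: [{"dp": [tx, ty, tz], "roll": roll, "grip": grip}, ...]. A call has 1 to 10 rows; each row shifts and turns the commanded pose from where the row before left it, along the tool's axes as they then stand; what a row does not reach is not made up. A row lasts 1/8 s, in which the tool goes at most 62.5 mm and 10.7 degrees, less where a joint would pass 70% of its speed; a pose out of reach is approached as far as the arm can. A call with a gripper value outside its range is refused whole. The fingers move at their own pace and stop on an object; "newtons" is the grip in N (left out, the last holds). Time passes only in rows, so rows that do not move let the fingers close. It gives the time, the measured TCP pose, the force and the opening at its end, in the units of the state.
- ctrl.get_obs(): the state, without advancing time (a new reading comes with each control period).
- imaging.camera(name): name is "scene" or "top" or "wrist"; returns the picture (480x640x3 uint8, blue, green, red); there is no depth.
- imaging.camera_info(name): a dict with "K" (3x3 intrinsics, pixels), "D" ([k1, k2, p1, p2, k3] as OpenCV has them; the pictures are not rectified), "world_from_camera" (4x4, takes a point from camera to world coordinates). Camera axes: x right, y down, z forward; pixel columns grow to the right and rows downward; lengths in m; the calibration is good to about 2 mm. A picture is of the moment at which its call begins: read the wrist's pose just before it. camera_info takes no time and is no camera call; for the wrist camera it gives the pose at the moment of the call.
- ctrl.hand_in(): hands the job in, once; it reports no verdict.
The state is a dict: "time_s": time; "qpos": joint angles; "joint_vel": joint speeds; "tau": joint torques, N m; "ee_pos": TCP position; "eef_rot": TCP orientation; "force": force on the tool from outside, world axes, zero at the start; "moment": the same for the moment, N m; "grip_width": finger opening in m.
Only numpy, scipy, OpenCV 4.12 (cv2) and the standard library are available. Lean on these libraries where they do the work, as an engineer would, in place of code of your own. Each camera call takes 0.05 s, during which the arm holds its last target. There are 200 camera calls.

## Task

Lift the lid off the slotted grey pocket box and lay it aside, then put every loose double-ended plug gauge away in the box, one to a nest: the two ends look alike, so feel for the slim end and turn the gauge so that this end goes into the narrow blue slots and the gauge lies level, fully down. Once all are down, set the lid back on so that it sits flat and fully home. Leave the other tools where they are.

Things in the scene. Friction and masses are not known exactly. Their poses are not given: they have to be found in the camera images.
- pocket: Fixed grey open box, 140 (x) x 308 (y) mm, walls 4 mm, rim 49 mm high, inner floor 6 mm; origin at the centre of its underside, z up. Across it stand two rows of slotted saddles, 12 mm thick, tops 32 mm high: blue at x = +44 mm (far from the robot, slots 31 mm wide) and white at x = -44 mm (slots 37 mm). Four slots in each, at y = -105, -35, 35, 105 mm.
- blue_row (a point): Middle of the top of the blue saddles. Only a 28 mm end drops into a blue slot; a 34 mm end stays perched on top, about 13 mm too high, and keeps the lid from seating.
- lid: Loose lift-off steel lid, 154 (x) x 322 (y) mm, 0.4 kg: 3 mm plate with a 12 mm deep skirt that goes outside the box's walls with 4 mm to spare each side. Origin at the centre of the plane of the skirt's lower edge, z up (37 mm above the pocket's origin when seated, as it is at the start). Half a turn about z makes no difference.
- lid_handle (a point): Centre of the lid's black bar handle, 51 mm above the lid's origin; the bar runs along the lid's x, 80 mm long, 12 mm wide and 12 mm thick, with 30 mm free below it.
- nest1 (a point): Nest of the pocket box at its y = -105 mm: where the centre of a gauge lies when it is fully down, along the box's x (26 mm above the pocket's origin, block on the inner floor between the saddles).
- nest2 (a point): Nest of the pocket box at its y = -35 mm: where the centre of a gauge lies when it is fully down, along the box's x (26 mm above the pocket's origin, block on the inner floor between the saddles).
- nest3 (a point): Nest of the pocket box at its y = +35 mm: where the centre of a gauge lies when it is fully down, along the box's x (26 mm above the pocket's origin, block on the inner floor between the saddles).
- nest4 (a point): Nest of the pocket box at its y = +105 mm: where the centre of a gauge lies when it is fully down, along the box's x (26 mm above the pocket's origin, block on the inner floor between the saddles).
- lid_pad: Fixed flat green pad, 180 (x) x 340 (y) mm, 3 mm thick, on the other side of the table: a free place to lay the lid. Origin under its centre.
- gauge1: Plug gauge, 0.45 kg, 120 mm long, lying flat: dark 40 x 40 mm square block, 56 mm long, with a bright 32 mm long cylinder on each end (x = +-28 to +-60 mm). One end is 34 mm in diameter, the other 28 mm. Origin at the block's centre, 20 mm above what it lies on; x along the gauge. Which end is slim is NOT told by the axes and differs from gauge to gauge: feel it, e.g. grip an end. May be absent.
- gauge2: Plug gauge, 0.45 kg, 120 mm long, lying flat: dark 40 x 40 mm square block, 56 mm long, with a bright 32 mm long cylinder on each end (x = +-28 to +-60 mm). One end is 34 mm in diameter, the other 28 mm. Origin at the block's centre, 20 mm above what it lies on; x along the gauge. Which end is slim is NOT told by the axes and differs from gauge to gauge: feel it, e.g. grip an end. May be absent.
- gauge3: Plug gauge, 0.45 kg, 120 mm long, lying flat: dark 40 x 40 mm square block, 56 mm long, with a bright 32 mm long cylinder on each end (x = +-28 to +-60 mm). One end is 34 mm in diameter, the other 28 mm. Origin at the block's centre, 20 mm above what it lies on; x along the gauge. Which end is slim is NOT told by the axes and differs from gauge to gauge: feel it, e.g. grip an end. May be absent.
- gauge4: Plug gauge, 0.45 kg, 120 mm long, lying flat: dark 40 x 40 mm square block, 56 mm long, with a bright 32 mm long cylinder on each end (x = +-28 to +-60 mm). One end is 34 mm in diameter, the other 28 mm. Origin at the block's centre, 20 mm above what it lies on; x along the gauge. Which end is slim is NOT told by the axes and differs from gauge to gauge: feel it, e.g. grip an end. May be absent.
- thread_cap: Bystander: yellow plastic thread cap, 50 mm diameter, 45 mm high; origin under its centre.
- ring_gauge: Bystander: blued ring gauge lying flat, 90 mm outside, 52 mm bore, 30 mm high; origin under its centre.
- dial_indicator: Bystander: rubber-gripped dial indicator lying face up, 58 mm dial, 22 mm thick, stem to +x (about 80 mm from the origin); origin under the dial's centre.
- steel_rule: Bystander: stainless steel rule 200 x 28 x 4 mm along its x; origin under its centre.
- big_plug_gauge: Bystander: chrome plug gauge standing on its 60 mm diameter end, 110 mm high; origin under its centre.
- brush: Bystander: cleaning brush lying along its x, about 200 mm long; origin under it.
Mind the look-alikes: they are no part of the job. What is shaped like the gauge2 but purple or turquoise is not meant. Leave any green or turquoise look-alike of the gauge3 alone.

How it is judged:
By the outcome, as a careful person would: the job done as asked, in the order asked, and still so for the second after the job is handed in, with the robot touching nothing.
Of gauge1, gauge2, gauge3, gauge4 only 3 to 4 are there at a start; the rules pass over those that are not, and their reading is None.
At some moment in a run one of gauge1, gauge2, gauge3, gauge4, lid may be knocked a few centimetres aside while the robot is not near it.
Once in a run the grip may slacken for a moment while it holds something.
It also fails if it takes over 210 s, if anything falls off the work surface, if the arm or the gripper's body presses on something with over 40 N, if the wrist force passes 120 N, or if a joint passes its speed limit or range.

## Working session

There is one attempt and no reset: what is moved stays moved. The work goes in short steps, Python scripts to look and compute and a tool call to move; the robot and the scene stay as the last step left them, time stands still between calls to the robot, and variables do not carry over. Pictures are saved under pics/ and viewed, about 12 in all and at most 16, crops included, and the job is handed in when it is done.

Besides the shell and the picture viewer there is one more tool, called after "Call:" as name(argument=value, ...), one argument or row to a line, values as JSON. apply_moves: Moves the arm, as the interface text tells. Its arguments: {"type":"object","properties":{"deltas":{"type":"array"},"newtons":{"type":"number"}},"required":["deltas"]}

```bash
mkdir -p pics; cat > h.py <<'E'
import numpy as np, cv2
from station import ctrl, imaging
from scipy.spatial.transform import Rotation as Ro
def pix2plane(info,uv,z):
    K=np.array(info["K"]);D=np.array(info["D"]);T=np.array(info["world_from_camera"])
    p=cv2.undistortPoints(np.array(uv,float).reshape(-1,1,2),K,D).reshape(-1,2)
    d=np.c_[p,np.ones(len(p))]@T[:3,:3].T; o=T[:3,3]
    return o+d*((z-o[2])/d[:,2])[:,None]
def w2pix(info,P):
    T=np.linalg.inv(np.array(info["world_from_camera"]))
    return cv2.projectPoints(np.array(P,float).reshape(-1,1,3),cv2.Rodrigues(T[:3,:3])[0],T[:3,3],np.array(info["K"]),np.array(info["D"]))[0].reshape(-1,2)
def snap(n,name):
    i=imaging.camera_info(n); im=imaging.camera(n); cv2.imwrite(f"pics/{name}.png",im); return i,im
E
python3 - <<'E'
from h import *
for n in("top","scene"):
    i,im=snap(n,n+"0"); print(n,np.round(i["K"],1).tolist(),np.round(i["D"],3),np.round(i["world_from_camera"],3).tolist())
print(np.round(imaging.camera_info("wrist")["world_from_camera"],3).tolist())
o=ctrl.get_obs(); print(o)
E
```

```text
top [[481.9, 0.0, 316.9], [0.0, 481.9, 236.2], [0.0, 0.0, 1.0]] [-0.064  0.     0.     0.     0.   ] [[0.026, -0.991, 0.134, 0.353], [-1.0, -0.027, -0.004, 0.001], [0.008, -0.134, -0.991, 1.521], [0.0, 0.0, 0.0, 1.0]]
scene [[450.8, 0.0, 311.9], [0.0, 450.8, 245.2], [0.0, 0.0, 1.0]] [-0.09  0.    0.    0.    0.  ] [[-0.047, 0.775, -0.63, 1.315], [0.999, 0.029, -0.038, 0.064], [-0.011, -0.631, -0.776, 1.069], [0.0, 0.0, 0.0, 1.0]]
[[0.399, -0.888, -0.226, 0.285], [-0.917, -0.387, -0.098, -0.475], [-0.001, 0.247, -0.969, 0.385], [0.0, 0.0, 0.0, 1.0]]
{'time_s': 0.1, 'qpos': array([-1.22557091e+00,  3.00423301e-01,  1.52152316e+00, -2.39249628e-05,
        1.32068975e+00, -6.65973035e-02]), 'joint_vel': array([ 0.00285489, -0.00146137, -0.00222345,  0.00071466,  0.00045222,
       -0.00041718]), 'tau': array([ 8.91763120e-04, -5.32646120e+01, -3.53284550e+01,  7.09935394e-02,
        2.34411901e-02, -4.72169154e-05]), 'ee_pos': array([ 0.22007127, -0.50380755,  0.21593704]), 'eef_rot': array([-1.57075000e+00,  1.04278886e-03, -1.15896765e+00]), 'force': array([-0.38377448,  0.02559685,  0.20737655]), 'moment': array([-0.02451062, -0.02282299,  0.02462101]), 'grip_width': 0.09351872413946023}
```

View pics/top0.png

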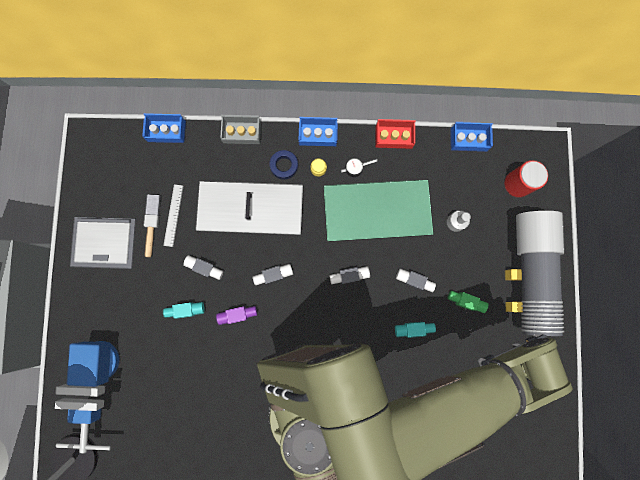

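View pics/scene0.png

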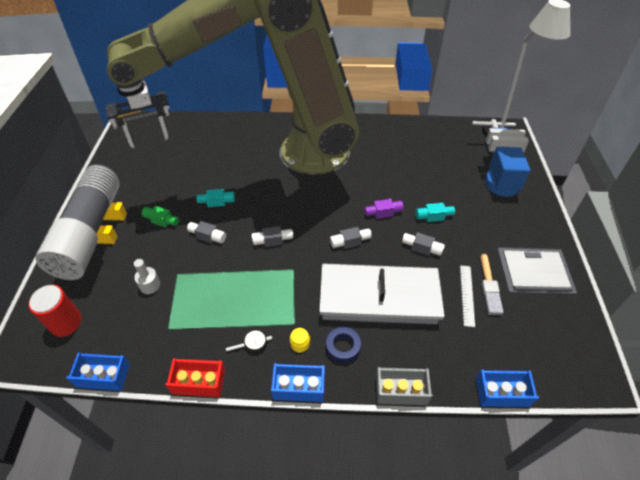

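Top view: four dark-blocked gauges with bright ends, at (203,267), (273,274), (350,275) and (416,280). The lid with its black handle is at (249,208) and the green pad at (379,210). The look-alikes are coloured all over: turquoise (184,310), purple (236,315), teal (415,330) and green (468,301). I'll leave them alone.

```bash
cat >> h.py <<'E'
def gauges(i,im,zc=0.02,roi=None):
    "pair bright neutral blobs ~88 mm apart; returns centre xy, axis angle, length"
    hsv=cv2.cvtColor(im,cv2.COLOR_BGR2HSV)
    m=((hsv[...,2]>120)&(hsv[...,1]<45)).astype(np.uint8)
    n,_,st,c=cv2.connectedComponentsWithStats(m)
    P=[]
    for k in range(1,n):
        x,y,w,h,a=st[k]
        if roi and not(roi[0]<c[k][0]<roi[2] and roi[1]<c[k][1]<roi[3]): continue
        if a<15: continue
        P.append((*pix2plane(i,c[k],zc+0.008)[0][:2],a,*c[k]))
    out=[]
    for a in range(len(P)):
        for b in range(a+1,len(P)):
            d=np.subtract(P[b][:2],P[a][:2]); L=np.hypot(*d)
            if .075<L<.1: out.append((np.round(np.add(P[a][:2],P[b][:2])/2,4),round(float(np.arctan2(d[1],d[0])),3),round(float(L),4),np.round(P[a][3:]),np.round(P[b][3:]),P[a][2],P[b][2]))
    return out
def boxfit(i,mask,z):
    cs=cv2.findContours(mask.astype(np.uint8),cv2.RETR_EXTERNAL,cv2.CHAIN_APPROX_NONE)[0]
    c=max(cs,key=cv2.contourArea)
    w=pix2plane(i,c.reshape(-1,2),z)[:,:2].astype(np.float32)
    return cv2.minAreaRect(w*1000)
E
python3 - <<'E'
from h import *
i=imaging.camera_info("top"); im=cv2.imread("pics/top0.png")
for g in gauges(i,im,roi=(165,240,460,300)): print(g)
hsv=cv2.cvtColor(im,cv2.COLOR_BGR2HSV)
r=np.zeros(im.shape[:2],bool); r[170:250,190:310]=1
m=r&(hsv[...,2]>110)&(hsv[...,1]<60); print("lid",boxfit(i,m,.052))
r2=r.copy(); r2[:,:225]=0;r2[:,270:]=0;r2[:185]=0;r2[225:]=0
print("handle",boxfit(i,r2&(hsv[...,2]<80),.094))
r[:]=0; r[170:250,312:445]=1
print("pad",boxfit(i,r&(hsv[...,1]>70),.003))
E
python3 -c "
import cv2
im=cv2.imread('pics/top0.png')[150:345,160:490];cv2.imwrite('pics/crop0.png',cv2.resize(im,None,fx=2.4,fy=2.4,interpolation=2))"
```

```text
lid ((636.18115234375, 207.72857666015625), (324.9325866699219, 157.9176483154297), 89.47860717773438)
handle ((633.268798828125, 204.71115112304688), (14.091650009155273, 82.93437194824219), 89.94306945800781)
pad ((648.9083862304688, -199.06167602539062), (183.1270751953125, 342.2781677246094), 4.698619842529297)
```

View pics/crop0.png

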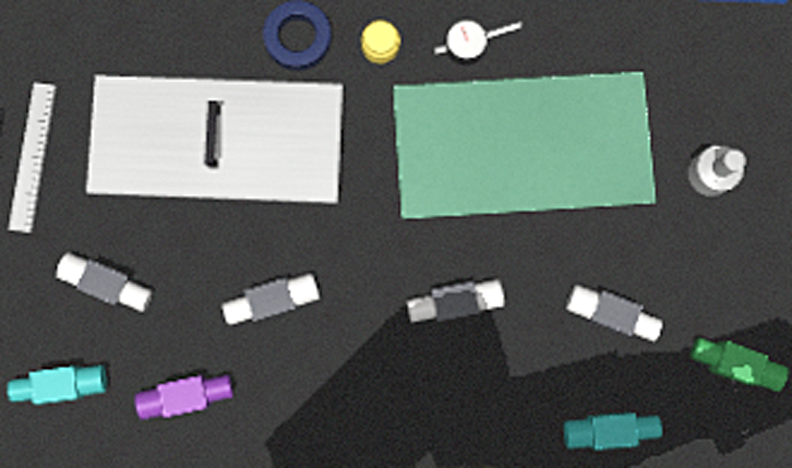

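The crop confirms the four targets: dark blocks with bright ends. Next I go above the lid and look from close by.

```bash
cat >> h.py <<'E'
def plan(x=None,y=None,z=None,yaw=None,prnt=True):
    "roll first, then dp in tool axes (after the roll)"
    o=ctrl.get_obs(); p=o["ee_pos"]; cy=Ro.from_euler("xyz",o["eef_rot"]).as_matrix(); cy=np.arctan2(cy[1,0],cy[0,0])
    t=np.array([p[0] if x is None else x,p[1] if y is None else y,p[2] if z is None else z])
    ny=cy if yaw is None else yaw; r=cy-ny
    d=t-p; c,s=np.cos(ny),np.sin(ny)
    dp=np.array([c*d[0]+s*d[1],-d[2],-s*d[0]+c*d[1]])
    print("t%.1f roll %.3f (%d rows) dp %s (%d rows) q6->%.2f"%(o["time_s"],r,np.ceil(abs(r)/.17),np.round(dp,4).tolist(),np.ceil(np.hypot(*dp[[0,2]])/.055),np.arctan2(t[1],t[0])-ny))
    return r,dp
E
python3 - <<'E'
from h import *
plan(.56,.206,.25,-1.58)
E
```

```text
t0.1 roll 0.421 (3 rows) dp [-0.7129, -0.0341, 0.3334] (15 rows) q6->1.93
```

Call:
apply_moves(
  deltas=[
    {"dp": [0, -0.011, 0], "roll": 0.14, "grip": -1},
    {"dp": [0, -0.011, 0], "roll": 0.14, "grip": -1},
    {"dp": [0, -0.012, 0], "roll": 0.141, "grip": -1},
    {"dp": [-0.0475, 0, 0.0222], "roll": 0, "grip": -1},
    {"dp": [-0.0475, 0, 0.0222], "roll": 0, "grip": -1},
    {"dp": [-0.0475, 0, 0.0222], "roll": 0, "grip": -1},
    {"dp": [-0.0475, 0, 0.0222], "roll": 0, "grip": -1},
    {"dp": [-0.0475, 0, 0.0222], "roll": 0, "grip": -1},
    {"dp": [-0.0475, 0, 0.0222], "roll": 0, "grip": -1},
    {"dp": [-0.0475, 0, 0.0222], "roll": 0, "grip": -1},
  ],
  newtons=30,
)

```text
time_s: 1.35
ee_pos: [0.3789, -0.1713, 0.2504]
eef_rot: [-1.571, 0.0, -1.58]
force: [1.0, -0.9, -0.4]
grip_width: 0.0939
```

Call:
apply_moves(
  deltas=[
    {"dp": [-0.0475, 0, 0.0222], "roll": 0, "grip": -1},
    {"dp": [-0.0475, 0, 0.0222], "roll": 0, "grip": -1},
    {"dp": [-0.0475, 0, 0.0222], "roll": 0, "grip": -1},
    {"dp": [-0.0475, 0, 0.0222], "roll": 0, "grip": -1},
    {"dp": [-0.0475, 0, 0.0222], "roll": 0, "grip": -1},
    {"dp": [-0.0475, 0, 0.0222], "roll": 0, "grip": -1},
    {"dp": [-0.0475, 0, 0.0222], "roll": 0, "grip": -1},
    {"dp": [-0.0475, 0, 0.0222], "roll": 0, "grip": -1},
    {"dp": [0, 0, 0], "roll": 0, "grip": -1},
    {"dp": [0, 0, 0], "roll": 0, "grip": -1},
  ],
)

```text
time_s: 2.6
ee_pos: [0.5594, 0.2049, 0.25]
eef_rot: [-1.572, -0.0, -1.58]
force: [-0.0, -0.1, -0.5]
grip_width: 0.0941
```

```bash
python3 - <<'E'
from h import *
i,im=snap("wrist","w1"); print(np.round(i["world_from_camera"],3).tolist(),np.round(i["K"],0).tolist(),i["D"])
plan(.635,.206,.12,-1.58)
it,t=snap("top","top1")
E
```

```text
[[-0.01, -0.969, -0.247, 0.631], [-1.0, 0.01, 0.002, 0.205], [0.001, 0.247, -0.969, 0.419], [0.0, 0.0, 0.0, 1.0]] [[383.0, 0.0, 321.0], [0.0, 383.0, 242.0], [0.0, 0.0, 1.0]] [-0.00191652  0.          0.          0.          0.        ]
t2.6 roll -0.001 (1 rows) dp [-0.0021, 0.1304, 0.0756] (2 rows) q6->1.89
```

View pics/w1.png

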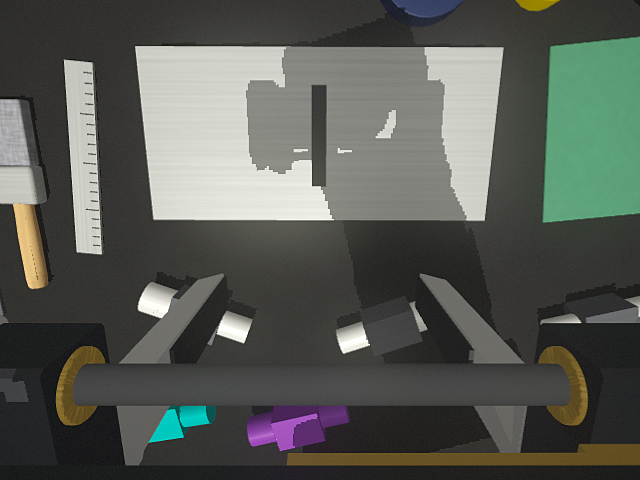

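The wrist view shows the handle at about (319,135) and the lid corners at (136,47), (504,47), (485,220) and (154,220).

```bash
python3 - <<'E'
from h import *
i=imaging.camera_info("wrist"); im=cv2.imread("pics/w1.png"); 
print("lid corners",np.round(pix2plane(i,[(136,47),(504,47),(485,220),(154,220)],.052),4)[:,:2].tolist())
hsv=cv2.cvtColor(im,cv2.COLOR_BGR2HSV); m=np.zeros(im.shape[:2],bool); m[70:200,295:345]=1
print("handle",boxfit(i,m&(hsv[...,2]<75),.094))
it=imaging.camera_info("top"); t=cv2.imread("pics/top1.png")
hs=cv2.cvtColor(im,cv2.COLOR_BGR2HSV)
E
```

```text
lid corners [[0.7152, 0.366], [0.7116, 0.0427], [0.557, 0.0449], [0.5607, 0.3685]]
handle ((636.7075805664062, 206.36985778808594), (10.786293983459473, 79.17364501953125), 89.02161407470703)
```

Call:
apply_moves(
  deltas=[
    {"dp": [-0.001, 0.02, 0.038], "roll": 0, "grip": -1},
    {"dp": [0, 0.02, 0.038], "roll": 0, "grip": -1},
    {"dp": [0, 0.05, 0.001], "roll": 0, "grip": -1},
    {"dp": [0, 0.04, 0], "roll": 0, "grip": -1},
    {"dp": [0, 0.03, 0], "roll": 0, "grip": -1},
    {"dp": [0, 0.01, 0], "roll": 0, "grip": -1},
    {"dp": [0, 0, 0], "roll": 0, "grip": 1},
    {"dp": [0, 0, 0], "roll": 0, "grip": 1},
    {"dp": [0, 0, 0], "roll": 0, "grip": 1},
    {"dp": [0, 0, 0], "roll": 0, "grip": 1},
  ],
  newtons=50,
)

```text
time_s: 3.95
ee_pos: [0.6369, 0.2058, 0.0811]
eef_rot: [-1.57, 0.0, -1.58]
force: [-0.2, -0.1, -0.3]
grip_width: 0.0568
```

Call:
apply_moves(
  deltas=[
    {"dp": [0, 0, 0], "roll": 0, "grip": 1},
    {"dp": [0, 0, 0], "roll": 0, "grip": 1},
    {"dp": [0, 0, 0], "roll": 0, "grip": 1},
    {"dp": [0, 0, 0], "roll": 0, "grip": 1},
    {"dp": [0, -0.005, 0], "roll": 0, "grip": 1},
    {"dp": [0, -0.01, 0], "roll": 0, "grip": 1},
    {"dp": [0, -0.02, 0], "roll": 0, "grip": 1},
    {"dp": [0, -0.03, 0], "roll": 0, "grip": 1},
    {"dp": [0, -0.04, 0], "roll": 0, "grip": 1},
    {"dp": [0, 0, 0], "roll": 0, "grip": 1},
  ],
)

```text
time_s: 5.2
ee_pos: [0.6379, 0.2061, 0.19]
eef_rot: [-1.564, 0.002, -1.58]
force: [0.3, 0.5, -4.3]
grip_width: 0.0117
```

```bash
python3 - <<'E'
from h import *
o=ctrl.get_obs(); print(o["force"],o["moment"],o["grip_width"])
plan(.649,-.199,.185,-1.571+.082)
i,im=snap("wrist","w2")
E
```

```text
[ 0.33292753  0.45167796 -4.25214558] [ 0.02755586 -0.01846103  0.00538725] 0.011739955654815276
t5.2 roll -0.091 (1 rows) dp [0.4046, 0.005, -0.0221] (8 rows) q6->1.19
```

View pics/w2.png

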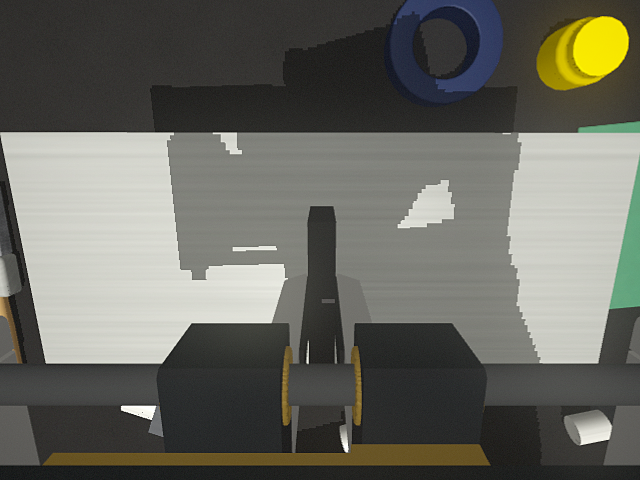

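Call:
apply_moves(
  deltas=[
    {"dp": [0, 0, 0], "roll": -0.091, "grip": 1},
    {"dp": [0.045, 0, -0.0022], "roll": 0, "grip": 1},
    {"dp": [0.045, 0, -0.0025], "roll": 0, "grip": 1},
    {"dp": [0.045, 0, -0.0025], "roll": 0, "grip": 1},
    {"dp": [0.045, 0, -0.0025], "roll": 0, "grip": 1},
    {"dp": [0.045, 0, -0.0025], "roll": 0, "grip": 1},
    {"dp": [0.045, 0, -0.0025], "roll": 0, "grip": 1},
    {"dp": [0.045, 0, -0.0025], "roll": 0, "grip": 1},
    {"dp": [0.045, 0, -0.0025], "roll": 0, "grip": 1},
    {"dp": [0.045, 0, -0.0025], "roll": 0, "grip": 1},
  ],
)

```text
time_s: 6.5
ee_pos: [0.6469, -0.201, 0.1835]
eef_rot: [-1.573, 0.001, -1.489]
force: [-0.5, -0.3, -5.0]
grip_width: 0.0119
```

Call:
apply_moves(
  deltas=[
    {"dp": [0, 0.03, 0], "roll": 0, "grip": 1},
    {"dp": [0, 0.03, 0], "roll": 0, "grip": 1},
    {"dp": [0, 0.03, 0], "roll": 0, "grip": 1},
    {"dp": [0, 0.02, 0], "roll": 0, "grip": 1},
    {"dp": [0, 0.015, 0], "roll": 0, "grip": 1},
    {"dp": [0, 0.01, 0], "roll": 0, "grip": 1},
    {"dp": [0, 0, 0], "roll": 0, "grip": 1},
    {"dp": [0, 0, 0], "roll": 0, "grip": 1},
  ],
)

```text
time_s: 7.5
ee_pos: [0.6481, -0.1999, 0.0513]
eef_rot: [-1.57, -0.001, -1.489]
force: [-0.5, 0.4, -4.4]
grip_width: 0.0113
```

```bash
python3 - <<'E'
from h import *
o=ctrl.get_obs(); print(o["force"],o["grip_width"])
plan(.649,-.199,.046,-1.571+.082)
it,t=snap("top","top2")
for g in gauges(it,t,roi=(165,240,460,300)): print(g)
E
```

```text
[-0.5051028   0.38249748 -4.4233166 ] 0.01130160136858779
t7.5 roll -0.000 (1 rows) dp [-0.0008, 0.0053, 0.001] (1 rows) q6->1.19
```

View pics/top2.png

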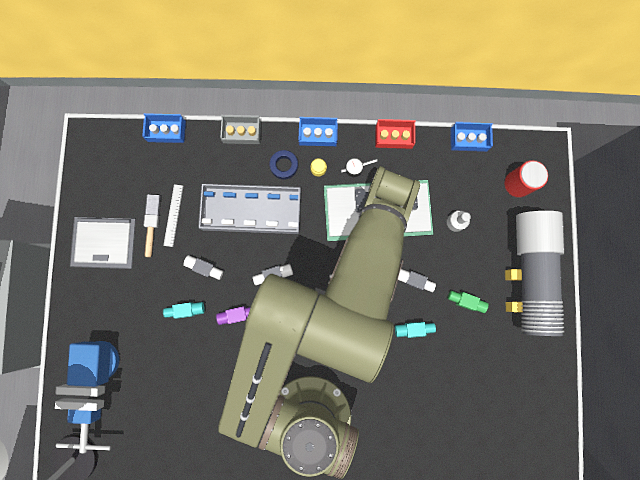

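The box is open and the lid hangs about 5 mm above the pad. I'll set it down and release.

Call:
apply_moves(
  deltas=[
    {"dp": [0, 0.003, 0], "roll": 0, "grip": 1},
    {"dp": [0, 0.003, 0], "roll": 0, "grip": 1},
    {"dp": [0, 0, 0], "roll": 0, "grip": 1},
    {"dp": [0, 0, 0], "roll": 0, "grip": -0.4},
    {"dp": [0, 0, 0], "roll": 0, "grip": -0.4},
    {"dp": [0, 0, 0], "roll": 0, "grip": -0.4},
    {"dp": [0, 0, 0], "roll": 0, "grip": -0.4},
  ],
)

```text
time_s: 8.43
ee_pos: [0.6476, -0.1997, 0.0443]
eef_rot: [-1.571, 0.0, -1.489]
force: [0.9, 0.2, -0.4]
grip_width: 0.048
```

Call:
apply_moves(
  deltas=[
    {"dp": [0, -0.02, 0], "roll": 0, "grip": -0.4},
    {"dp": [0, -0.04, 0], "roll": 0, "grip": -1},
    {"dp": [0, -0.05, 0], "roll": 0, "grip": -1},
    {"dp": [0, -0.05, 0], "roll": 0, "grip": -1},
    {"dp": [0, -0.03, -0.04], "roll": 0, "grip": -1},
    {"dp": [0, 0, -0.055], "roll": 0, "grip": -1},
    {"dp": [0, 0, -0.055], "roll": 0, "grip": -1},
    {"dp": [0, 0, -0.055], "roll": 0, "grip": -1},
    {"dp": [0, 0, -0.055], "roll": 0, "grip": -1},
    {"dp": [0, 0, 0], "roll": 0, "grip": -1},
  ],
)

```text
time_s: 9.68
ee_pos: [0.3865, -0.2213, 0.2363]
eef_rot: [-1.569, -0.002, -1.491]
force: [0.2, 0.7, -0.2]
grip_width: 0.0939
```

```bash
sed -i 's/hsv\[...,2\]>120)/hsv[...,2]>VT)/; s/roi=None):/roi=None,VT=175):/' h.py
python3 - <<'E'
from h import *
it,t=snap("top","top3"); 
for g in gauges(it,t,roi=(165,240,460,300)): print(g)
i,im=snap("wrist","w3"); print("w")
for g in gauges(i,im): print(g)
print(w2pix(i,[[.649,-.199,.054]]))
hsv=cv2.cvtColor(im,cv2.COLOR_BGR2HSV)
E
```

```text
(array([0.4466, 0.3487]), -1.947, 0.0899, array([189., 262.]), array([215., 273.]), np.int32(105), np.int32(92))
(array([0.4296, 0.1297]), 1.904, 0.0885, array([286., 271.]), array([259., 279.]), np.int32(113), np.int32(98))
(array([ 0.4334, -0.1095]), 1.786, 0.0892, array([364., 273.]), array([336., 278.]), np.int32(60), np.int32(96))
w
(array([ 0.4349, -0.1073]), 1.816, 0.09, array([253., 153.]), array([162., 169.]), np.int32(1074), np.int32(887))
(array([ 0.4237, -0.3193]), -1.926, 0.0897, array([383., 171.]), array([463., 209.]), np.int32(1150), np.int32(825))
[[ 319.62164398 -110.77646636]]
```

View pics/w3.png

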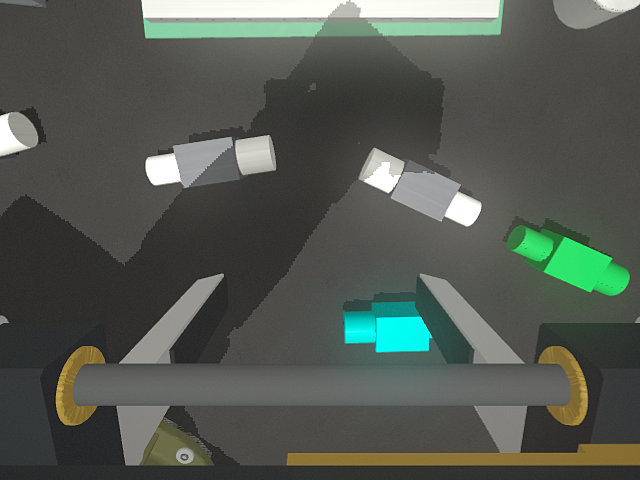

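The wrist view shows gauge A at (428,190), with its apparently slim end at (463,209), and gauge B at (209,161), slim end at (162,169). The green one (570,260) and turquoise one (390,325) are look-alikes. I'll feel gauge A's slim end first.

```bash
python3 - <<'E'
from h import *
plan(.4084,-.3605,.018,-.355)
E
```

```text
t9.8 roll -1.135 (7 rows) dp [0.0667, 0.2179, -0.1237] (3 rows) q6->-0.37
```

Call:
apply_moves(
  deltas=[
    {"dp": [0, 0, 0], "roll": -0.162, "grip": -1},
    {"dp": [0, 0, 0], "roll": -0.162, "grip": -1},
    {"dp": [0, 0, 0], "roll": -0.162, "grip": -1},
    {"dp": [0, 0, 0], "roll": -0.162, "grip": -1},
    {"dp": [0, 0, 0], "roll": -0.162, "grip": -1},
    {"dp": [0, 0, 0], "roll": -0.162, "grip": -1},
    {"dp": [0, 0, 0], "roll": -0.163, "grip": -1},
    {"dp": [0.0222, 0.03, -0.0412], "roll": 0, "grip": -1},
    {"dp": [0.0222, 0.03, -0.0412], "roll": 0, "grip": -1},
    {"dp": [0.0222, 0.03, -0.0412], "roll": 0, "grip": -1},
  ],
  newtons=6,
)

```text
time_s: 11.02
ee_pos: [0.4096, -0.3615, 0.1436]
eef_rot: [-1.571, -0.001, -0.353]
force: [-0.0, -0.1, 0.7]
grip_width: 0.0945
```

Call:
apply_moves(
  deltas=[
    {"dp": [0, 0.05, 0], "roll": 0, "grip": -1},
    {"dp": [0, 0.045, 0], "roll": 0, "grip": -1},
    {"dp": [0, 0.023, 0], "roll": 0, "grip": -1},
    {"dp": [0, 0.01, 0], "roll": 0, "grip": -1},
    {"dp": [0, 0, 0], "roll": 0, "grip": 1},
    {"dp": [0, 0, 0], "roll": 0, "grip": 1},
    {"dp": [0, 0, 0], "roll": 0, "grip": 1},
    {"dp": [0, 0, 0], "roll": 0, "grip": 1},
    {"dp": [0, 0, 0], "roll": 0, "grip": 1},
    {"dp": [0, 0, 0], "roll": 0, "grip": 1},
  ],
)

```text
time_s: 12.28
ee_pos: [0.4082, -0.3601, 0.0165]
eef_rot: [-1.571, -0.0, -0.354]
force: [-0.5, -0.6, -0.3]
grip_width: 0.0373
```

Call:
apply_moves(
  deltas=[
    {"dp": [0, 0, 0], "roll": 0, "grip": 1},
    {"dp": [0, 0, 0], "roll": 0, "grip": 1},
  ],
)

```text
time_s: 12.52
ee_pos: [0.4082, -0.3601, 0.0165]
eef_rot: [-1.571, -0.0, -0.354]
force: [0.4, -0.3, -1.0]
grip_width: 0.0278
```

Width 27.8 mm: that is the slim end. Next I grip the block and lift, and refine the box pose from the top view.

Call:
apply_moves(
  deltas=[
    {"dp": [0, 0, 0], "roll": 0, "grip": -0.4},
    {"dp": [0, 0, 0], "roll": 0, "grip": -0.4},
    {"dp": [0, 0, 0], "roll": 0, "grip": -0.4},
    {"dp": [0, 0, 0], "roll": 0, "grip": -0.4},
    {"dp": [0, 0, 0.022], "roll": 0, "grip": -0.4},
    {"dp": [0, 0, 0.022], "roll": 0, "grip": -0.4},
    {"dp": [0, 0, 0], "roll": 0, "grip": 1},
    {"dp": [0, 0, 0], "roll": 0, "grip": 1},
    {"dp": [0, 0, 0], "roll": 0, "grip": 1},
    {"dp": [0, 0, 0], "roll": 0, "grip": 1},
  ],
  newtons=55,
)

```text
time_s: 13.78
ee_pos: [0.4233, -0.3191, 0.0165]
eef_rot: [-1.571, -0.0, -0.355]
force: [1.3, 0.2, 0.0]
grip_width: 0.0398
```

Call:
apply_moves(
  deltas=[
    {"dp": [0, 0, 0], "roll": 0, "grip": 1},
    {"dp": [0, 0, 0], "roll": 0, "grip": 1},
    {"dp": [0, -0.01, 0], "roll": 0, "grip": 1},
    {"dp": [0, -0.02, 0], "roll": 0, "grip": 1},
    {"dp": [0, -0.03, 0], "roll": 0, "grip": 1},
    {"dp": [0, -0.04, 0], "roll": 0, "grip": 1},
    {"dp": [0, -0.03, 0], "roll": 0, "grip": 1},
    {"dp": [0, 0, 0], "roll": 0, "grip": 1},
  ],
)

```text
time_s: 14.78
ee_pos: [0.4239, -0.3191, 0.1483]
eef_rot: [-1.572, -0.003, -0.354]
force: [0.0, -0.1, -5.3]
grip_width: 0.0397
```

```bash
cat > pose.py <<'E'
from h import *
it=imaging.camera_info("top"); t=cv2.imread("pics/top2.png"); hsv=cv2.cvtColor(t,cv2.COLOR_BGR2HSV)
m=(hsv[...,1]>110)&(abs(hsv[...,0].astype(int)-108)<14); m[:183]=0;m[235:]=0;m[:,:200]=0;m[:,302:]=0
n,_,st,c=cv2.connectedComponentsWithStats(m.astype(np.uint8))
for k in range(1,n):
    if st[k][4]>8: print("blue",st[k][4],np.round(c[k],1),np.round(pix2plane(it,c[k],.032)[0],4))
e=np.zeros(t.shape[:2],bool); e[182:238,196:304]=1
print(boxfit(it,e&(hsv[...,2]>75),.049))
plan(.635,.101,.14,1.559)
E
python3 pose.py
```

```text
blue 50 [208.5 193.8] [0.6796 0.3414 0.032 ]
blue 58 [228.9 194.2] [0.68   0.2766 0.032 ]
blue 60 [251.1 195.1] [0.679  0.2061 0.032 ]
blue 57 [273.6 196. ] [0.678  0.1351 0.032 ]
blue 34 [293.5 196.6] [0.6775 0.0722 0.032 ]
((634.045166015625, 211.5713348388672), (320.2254638671875, 151.2593231201172), 89.21285247802734)
t14.8 roll -1.913 (12 rows) dp [0.4226, 0.0083, -0.2061] (9 rows) q6->-1.40
```

Call:
apply_moves(
  deltas=[
    {"dp": [0, 0, 0], "roll": -0.16, "grip": 1},
    {"dp": [0, 0, 0], "roll": -0.16, "grip": 1},
    {"dp": [0, 0, 0], "roll": -0.16, "grip": 1},
    {"dp": [0, 0, 0], "roll": -0.16, "grip": 1},
    {"dp": [0, 0, 0], "roll": -0.16, "grip": 1},
    {"dp": [0, 0, 0], "roll": -0.16, "grip": 1},
    {"dp": [0, 0, 0], "roll": -0.16, "grip": 1},
    {"dp": [0, 0, 0], "roll": -0.16, "grip": 1},
    {"dp": [0, 0, 0], "roll": -0.16, "grip": 1},
    {"dp": [0, 0, 0], "roll": -0.16, "grip": 1},
  ],
)

```text
time_s: 16.02
ee_pos: [0.4228, -0.3182, 0.1445]
eef_rot: [-1.568, -0.001, 1.251]
force: [0.4, 0.6, -4.1]
grip_width: 0.0395
```

Call:
apply_moves(
  deltas=[
    {"dp": [0, 0, 0], "roll": -0.16, "grip": 1},
    {"dp": [0, 0, 0], "roll": -0.153, "grip": 1},
    {"dp": [0.05, 0, -0.024], "roll": 0, "grip": 1},
    {"dp": [0.05, 0, -0.024], "roll": 0, "grip": 1},
    {"dp": [0.05, 0, -0.024], "roll": 0, "grip": 1},
    {"dp": [0.05, 0, -0.024], "roll": 0, "grip": 1},
    {"dp": [0.05, 0, -0.024], "roll": 0, "grip": 1},
    {"dp": [0.05, 0, -0.024], "roll": 0, "grip": 1},
    {"dp": [0.05, 0, -0.024], "roll": 0, "grip": 1},
    {"dp": [0.05, 0, -0.024], "roll": 0, "grip": 1},
  ],
)

```text
time_s: 17.27
ee_pos: [0.6199, 0.0807, 0.1443]
eef_rot: [-1.568, 0.0, 1.559]
force: [0.8, -0.6, -4.5]
grip_width: 0.0396
```

Call:
apply_moves(
  deltas=[
    {"dp": [0.0226, 0, -0.014], "roll": 0, "grip": 1},
    {"dp": [0, 0.02, 0], "roll": 0, "grip": 1},
    {"dp": [0, 0, 0], "roll": 0, "grip": 1},
    {"dp": [0, 0, 0], "roll": 0, "grip": 1},
  ],
)

```text
time_s: 17.77
ee_pos: [0.6342, 0.1011, 0.1262]
eef_rot: [-1.57, 0.0, 1.559]
force: [-0.2, -0.2, -4.2]
grip_width: 0.0397
```

```bash
python3 - <<'E'
from h import *
print(ctrl.get_obs()["force"],ctrl.get_obs()["grip_width"])
plan(.634,.101,.0225,1.56)
i,im=snap("wrist","w4"); print(np.round(i["world_from_camera"],3).tolist())
E
```

```text
[-0.15001166 -0.1584295  -4.19804953] 0.0396782561355872
t17.8 roll -0.001 (1 rows) dp [-0.0001, 0.1037, 0.0002] (1 rows) q6->-1.40
[[0.013, 0.969, 0.245, 0.563], [1.0, -0.013, -0.004, 0.103], [-0.001, 0.245, -0.97, 0.295], [0.0, 0.0, 0.0, 1.0]]
```

View pics/w4.png

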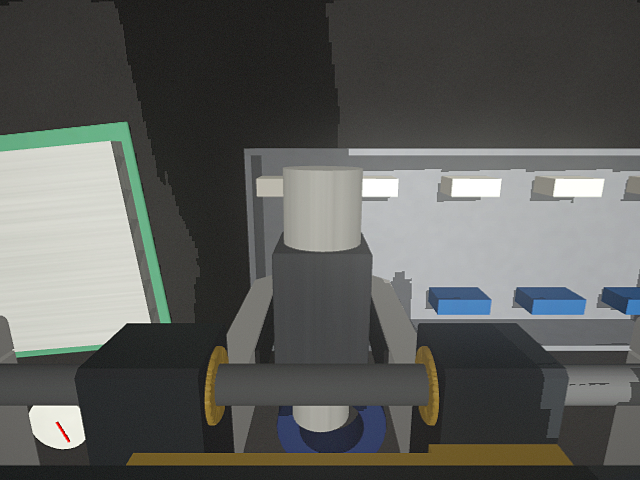

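The wrist view shows the gauge hanging over nest1 with its big end toward the white row, and the saddle tops at (475,187), (577,187), (460,300) and (550,300). I'll check the box's y from these.

```bash
python3 - <<'E'
from h import *
i=imaging.camera_info("wrist"); im=cv2.imread("pics/w4.png"); hsv=cv2.cvtColor(im,cv2.COLOR_BGR2HSV)
for r in (182,190):
    b=hsv[r,:,2]>225; e=np.flatnonzero(np.diff(b.astype(int))); e=e[(e>250)]
    print(r,e.tolist(),np.round(pix2plane(i,[(x+.5,r) for x in e],.032)[:,:2],4).tolist())
m=(hsv[...,1]>110)&(abs(hsv[...,0].astype(int)-108)<14)
for r in (292,297):
    v=m[r]; e=np.flatnonzero(np.diff(v.astype(int)));e=e[e>400]; print(r,e.tolist(),np.round(pix2plane(i,[(x+.5,r) for x in e],.032)[:,:2],4).tolist())
print(np.round(pix2plane(i,[(246,150),(640,150)],.049),4).tolist())
E
```

```text
182 [362, 398, 452, 500, 554, 603] [[0.5882, 0.1303], [0.5885, 0.155], [0.589, 0.1919], [0.5894, 0.2247], [0.5899, 0.2617], [0.5903, 0.2953]]
190 [361, 397, 451, 499, 553, 601] [[0.5936, 0.1297], [0.594, 0.1545], [0.5944, 0.1916], [0.5949, 0.2246], [0.5954, 0.2618], [0.5958, 0.2948]]
292 [432, 482, 523, 572, 602, 605, 606] [[0.6692, 0.1829], [0.6697, 0.2197], [0.6701, 0.2498], [0.6705, 0.2859], [0.6708, 0.308], [0.6709, 0.3103], [0.6709, 0.311]]
297 [436, 453, 458, 487, 530, 539, 542, 581, 602] [[0.6731, 0.1861], [0.6733, 0.1986], [0.6734, 0.2023], [0.6736, 0.2237], [0.6741, 0.2555], [0.6742, 0.2621], [0.6742, 0.2643], [0.6746, 0.2932], [0.6748, 0.3087]]
[[0.5657, 0.0553, 0.049], [0.5689, 0.3025, 0.049]]
```

Call:
apply_moves(
  deltas=[
    {"dp": [0.001, 0.02, 0], "roll": 0, "grip": 1},
    {"dp": [0, 0.02, 0], "roll": 0, "grip": 1},
    {"dp": [0, 0.02, 0], "roll": 0, "grip": 1},
    {"dp": [0, 0.015, 0], "roll": 0, "grip": 1},
    {"dp": [0, 0.01, 0], "roll": 0, "grip": 1},
    {"dp": [0, 0.008, 0], "roll": 0, "grip": 1},
    {"dp": [0, 0.005, 0], "roll": 0, "grip": 1},
    {"dp": [0, 0.004, 0], "roll": 0, "grip": 1},
    {"dp": [0, 0, 0], "roll": 0, "grip": 1},
  ],
)

```text
time_s: 18.95
ee_pos: [0.6344, 0.1024, 0.0244]
eef_rot: [-1.571, 0.0, 1.559]
force: [-0.0, 0.2, -3.8]
grip_width: 0.0398
```

Call:
apply_moves(
  deltas=[
    {"dp": [0, 0.002, 0], "roll": 0, "grip": 1},
    {"dp": [0, 0, 0], "roll": 0, "grip": 1},
  ],
)

```text
time_s: 19.2
ee_pos: [0.6345, 0.1024, 0.0226]
eef_rot: [-1.571, -0.0, 1.559]
force: [-0.3, -1.1, -4.8]
grip_width: 0.0395
```

Call:
apply_moves(
  deltas=[
    {"dp": [0, 0, 0], "roll": 0, "grip": -0.25},
    {"dp": [0, 0, 0], "roll": 0, "grip": -0.25},
    {"dp": [0, 0, 0], "roll": 0, "grip": -0.25},
    {"dp": [0, 0, 0], "roll": 0, "grip": -0.25},
    {"dp": [0, -0.02, 0], "roll": 0, "grip": -0.25},
    {"dp": [0, -0.04, 0], "roll": 0, "grip": -0.25},
    {"dp": [0, -0.05, 0], "roll": 0, "grip": -0.4},
    {"dp": [0, -0.05, 0], "roll": 0, "grip": -1},
    {"dp": [0, -0.05, 0], "roll": 0, "grip": -1},
    {"dp": [0, 0, 0], "roll": 0, "grip": -1},
  ],
)

```text
time_s: 20.45
ee_pos: [0.6355, 0.1025, 0.2386]
eef_rot: [-1.579, -0.001, 1.559]
force: [-1.0, 0.0, -0.9]
grip_width: 0.0916
```

```bash
python3 - <<'E'
from h import *
it,t=snap("top","top4"); 
for g in gauges(it,t,roi=(165,240,460,300)): print(g)
i,im=snap("wrist","w5")
cv2.imwrite("pics/c5.png",np.hstack([im[:,:,:],cv2.resize(t[160:300,160:460],(640,300))[:, :].copy() if 0 else cv2.resize(t[160:400,160:320],(320,480))])[:, :][::1][:480])
v=cv2.imread("pics/c5.png"); cv2.imwrite("pics/c5.png",cv2.resize(v,(800,400)))
plan(.434,-.108,.25,.245+0)
E
```

```text
(array([0.4467, 0.3488]), -1.946, 0.0898, array([189., 262.]), array([215., 273.]), np.int32(105), np.int32(93))
(array([ 0.4343, -0.1103]), 1.791, 0.0866, array([364., 273.]), array([336., 278.]), np.int32(112), np.int32(83))
t20.6 roll 1.314 (8 rows) dp [-0.2453, -0.0167, -0.1555] (6 rows) q6->-0.49
```

View pics/c5.png

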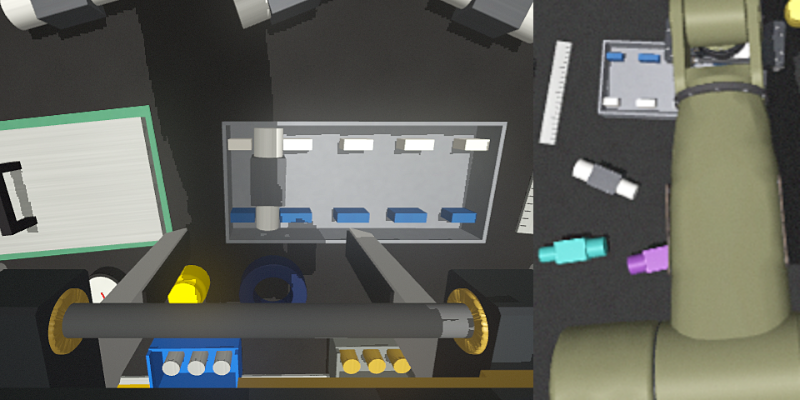

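Gauge A lies down in nest1: in the left part of the picture, the slim end is among the blue saddles at (268,215) and the big end is among the white at (268,143). Next is gauge B, at (.4345,-.109), slim end suspected toward +y.

```bash
python3 - <<'E'
from h import *
plan(.4245,-.066,.018,.23)
E
```

```text
t20.6 roll 1.329 (8 rows) dp [-0.2426, 0.2153, -0.1161] (5 rows) q6->-0.38
```

Call:
apply_moves(
  deltas=[
    {"dp": [0, 0, 0], "roll": 0.166, "grip": -1},
    {"dp": [0, 0, 0], "roll": 0.166, "grip": -1},
    {"dp": [0, 0, 0], "roll": 0.166, "grip": -1},
    {"dp": [0, 0, 0], "roll": 0.166, "grip": -1},
    {"dp": [0, 0, 0], "roll": 0.166, "grip": -1},
    {"dp": [0, 0, 0], "roll": 0.166, "grip": -1},
    {"dp": [0, 0, 0], "roll": 0.166, "grip": -1},
    {"dp": [0, 0, 0], "roll": 0.167, "grip": -1},
    {"dp": [-0.0485, 0, -0.0232], "roll": 0, "grip": -1},
    {"dp": [-0.0485, 0, -0.0232], "roll": 0, "grip": -1},
  ],
  newtons=6,
)

```text
time_s: 21.8
ee_pos: [0.5487, 0.0345, 0.2307]
eef_rot: [-1.57, 0.003, 0.231]
force: [0.6, -1.1, 0.6]
grip_width: 0.0939
```

Call:
apply_moves(
  deltas=[
    {"dp": [-0.0485, 0, -0.0232], "roll": 0, "grip": -1},
    {"dp": [-0.0485, 0, -0.0232], "roll": 0, "grip": -1},
    {"dp": [-0.0486, 0.02, -0.0232], "roll": 0, "grip": -1},
    {"dp": [0, 0.05, 0], "roll": 0, "grip": -1},
    {"dp": [0, 0.05, 0], "roll": 0, "grip": -1},
    {"dp": [0, 0.05, 0], "roll": 0, "grip": -1},
    {"dp": [0, 0.035, 0], "roll": 0, "grip": -1},
    {"dp": [0, 0.01, 0], "roll": 0, "grip": -1},
    {"dp": [0, 0, 0], "roll": 0, "grip": 1},
    {"dp": [0, 0, 0], "roll": 0, "grip": 1},
  ],
)

```text
time_s: 23.05
ee_pos: [0.4253, -0.066, 0.0186]
eef_rot: [-1.572, -0.002, 0.23]
force: [0.2, 0.3, 0.3]
grip_width: 0.0776
```

Call:
apply_moves(
  deltas=[
    {"dp": [0, 0, 0], "roll": 0, "grip": 1},
    {"dp": [0, 0, 0], "roll": 0, "grip": 1},
    {"dp": [0, 0, 0], "roll": 0, "grip": 1},
    {"dp": [0, 0, 0], "roll": 0, "grip": 1},
    {"dp": [0, 0, 0], "roll": 0, "grip": 1},
    {"dp": [0, 0, 0], "roll": 0, "grip": 1},
    {"dp": [0, 0, 0], "roll": 0, "grip": 1},
  ],
)

```text
time_s: 23.92
ee_pos: [0.4246, -0.0659, 0.0174]
eef_rot: [-1.571, 0.0, 0.23]
force: [-1.4, 0.5, 0.6]
grip_width: 0.0281
```

28.1 mm: this is the slim end too. I'll grip the block and carry it to nest2.

Call:
apply_moves(
  deltas=[
    {"dp": [0, 0, 0], "roll": 0, "grip": -0.4},
    {"dp": [0, 0, 0], "roll": 0, "grip": -0.4},
    {"dp": [0, 0, 0], "roll": 0, "grip": -0.4},
    {"dp": [0, 0, 0], "roll": 0, "grip": -0.4},
    {"dp": [0, 0, -0.022], "roll": 0, "grip": -0.4},
    {"dp": [0, 0, -0.022], "roll": 0, "grip": -0.4},
    {"dp": [0, 0, 0], "roll": 0, "grip": 1},
    {"dp": [0, 0, 0], "roll": 0, "grip": 1},
    {"dp": [0, 0, 0], "roll": 0, "grip": 1},
    {"dp": [0, 0, 0], "roll": 0, "grip": 1},
  ],
  newtons=55,
)

```text
time_s: 25.18
ee_pos: [0.4345, -0.1081, 0.0174]
eef_rot: [-1.57, 0.0, 0.231]
force: [-1.3, 2.8, 0.6]
grip_width: 0.0394
```

Call:
apply_moves(
  deltas=[
    {"dp": [0, 0, 0], "roll": 0, "grip": 1},
    {"dp": [0, 0, 0], "roll": 0, "grip": 1},
    {"dp": [0, -0.01, 0], "roll": 0, "grip": 1},
    {"dp": [0, -0.02, 0], "roll": 0, "grip": 1},
    {"dp": [0, -0.03, 0], "roll": 0, "grip": 1},
    {"dp": [0, -0.04, 0], "roll": 0, "grip": 1},
    {"dp": [0, -0.01, 0], "roll": 0, "grip": 1},
    {"dp": [0, 0, 0], "roll": 0, "grip": 1},
  ],
)

```text
time_s: 26.18
ee_pos: [0.4345, -0.1088, 0.1271]
eef_rot: [-1.571, -0.0, 0.23]
force: [0.4, 0.5, -4.4]
grip_width: 0.04
```

```bash
python3 - <<'E'
from h import *
plan(.635,.172,.1265,-1.583)
E
```

```text
t26.2 roll 1.813 (11 rows) dp [-0.2832, 0.0006, 0.197] (7 rows) q6->1.85
```

Call:
apply_moves(
  deltas=[
    {"dp": [0, 0, 0], "roll": 0.165, "grip": 1},
    {"dp": [0, 0, 0], "roll": 0.165, "grip": 1},
    {"dp": [0, 0, 0], "roll": 0.165, "grip": 1},
    {"dp": [0, 0, 0], "roll": 0.165, "grip": 1},
    {"dp": [0, 0, 0], "roll": 0.165, "grip": 1},
    {"dp": [0, 0, 0], "roll": 0.165, "grip": 1},
    {"dp": [0, 0, 0], "roll": 0.165, "grip": 1},
    {"dp": [0, 0, 0], "roll": 0.165, "grip": 1},
    {"dp": [0, 0, 0], "roll": 0.165, "grip": 1},
    {"dp": [0, 0, 0], "roll": 0.165, "grip": 1},
  ],
)

```text
time_s: 27.42
ee_pos: [0.4339, -0.1085, 0.1256]
eef_rot: [-1.573, 0.001, -1.426]
force: [-0.5, 0.9, -5.1]
grip_width: 0.0395
```

Call:
apply_moves(
  deltas=[
    {"dp": [0, 0, 0], "roll": 0.163, "grip": 1},
    {"dp": [-0.04, 0, 0.028], "roll": 0, "grip": 1},
    {"dp": [-0.04, 0, 0.028], "roll": 0, "grip": 1},
    {"dp": [-0.04, 0, 0.028], "roll": 0, "grip": 1},
    {"dp": [-0.04, 0, 0.028], "roll": 0, "grip": 1},
    {"dp": [-0.04, 0, 0.028], "roll": 0, "grip": 1},
    {"dp": [-0.04, 0, 0.028], "roll": 0, "grip": 1},
    {"dp": [-0.043, 0, 0.029], "roll": 0, "grip": 1},
    {"dp": [0, 0, 0], "roll": 0, "grip": 1},
    {"dp": [0, 0, 0], "roll": 0, "grip": 1},
  ],
)

```text
time_s: 28.68
ee_pos: [0.6342, 0.1715, 0.1251]
eef_rot: [-1.574, -0.001, -1.583]
force: [-0.1, 0.3, -4.0]
grip_width: 0.0397
```

```bash
python3 - <<'E'
from h import *
o=ctrl.get_obs(); print(o["force"],o["grip_width"])
plan(.635,.172,.0235,-1.583)
i,im=snap("wrist","w6"); hsv=cv2.cvtColor(im,cv2.COLOR_BGR2HSV)
m=(hsv[...,1]>110)&(abs(hsv[...,0].astype(int)-108)<14)
for r in range(150,240,10):
    e=np.flatnonzero(np.diff(m[r].astype(int))); e=e[e>60]; print(r,e.tolist(),np.round(pix2plane(i,[(x+.5,r) for x in e],.032)[:,:2],4).tolist() if len(e) else "")
E
```

```text
[-0.11176775  0.32989039 -3.98289937] 0.03965680708463567
t28.7 roll 0.000 (1 rows) dp [-0.0006, 0.1016, 0.0008] (1 rows) q6->1.85
150 [] 
160 [] 
170 [] 
180 [111, 137, 195, 198, 199, 200, 205, 240, 288, 354, 401, 443, 445, 446, 491] [[0.6834, 0.3137], [0.6831, 0.2961], [0.6826, 0.2567], [0.6826, 0.2547], [0.6826, 0.254], [0.6826, 0.2533], [0.6825, 0.25], [0.6822, 0.2262], [0.6818, 0.1937], [0.6812, 0.1489], [0.6808, 0.117], [0.6804, 0.0884], [0.6804, 0.0871], [0.6804, 0.0864], [0.68, 0.0558]]
190 [97, 138, 197, 241, 288, 354, 400, 443, 490] [[0.6767, 0.3243], [0.6764, 0.2963], [0.6758, 0.256], [0.6754, 0.226], [0.675, 0.1939], [0.6744, 0.1488], [0.674, 0.1174], [0.6736, 0.088], [0.6732, 0.0558]]
200 [] 
210 [] 
220 [] 
230 []
```

View pics/w6.png

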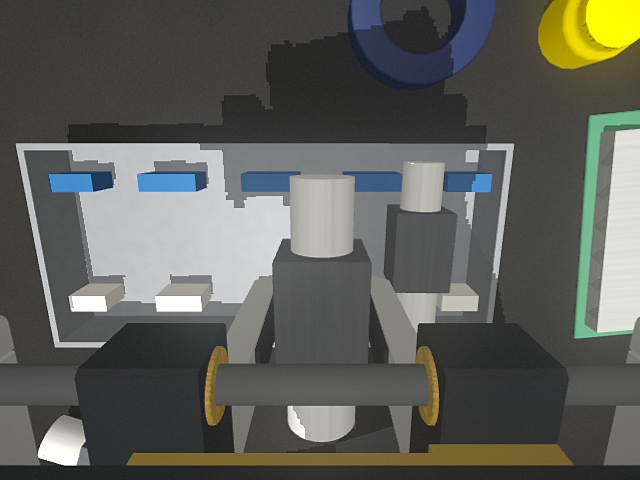

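Gauge B hangs over nest2, slim end at the blue row at (322,215). Gauge A lies in nest1 at (422,245). The slot measurement again gives box y of about .207, so I lower.

Call:
apply_moves(
  deltas=[
    {"dp": [-0.0005, 0.02, 0.001], "roll": 0, "grip": 1},
    {"dp": [0, 0.02, 0], "roll": 0, "grip": 1},
    {"dp": [0, 0.02, 0], "roll": 0, "grip": 1},
    {"dp": [0, 0.015, 0], "roll": 0, "grip": 1},
    {"dp": [0, 0.01, 0], "roll": 0, "grip": 1},
    {"dp": [0, 0.008, 0], "roll": 0, "grip": 1},
    {"dp": [0, 0.005, 0], "roll": 0, "grip": 1},
    {"dp": [0, 0.003, 0], "roll": 0, "grip": 1},
    {"dp": [0, 0.001, 0], "roll": 0, "grip": 1},
    {"dp": [0, 0, 0], "roll": 0, "grip": 1},
  ],
)

```text
time_s: 29.98
ee_pos: [0.6362, 0.1724, 0.0257]
eef_rot: [-1.57, 0.0, -1.583]
force: [0.7, 0.5, -5.1]
grip_width: 0.0393
```

Call:
apply_moves(
  deltas=[
    {"dp": [0, 0.002, 0], "roll": 0, "grip": 1},
    {"dp": [0, 0, 0], "roll": 0, "grip": 1},
  ],
)

```text
time_s: 30.22
ee_pos: [0.6361, 0.1724, 0.0235]
eef_rot: [-1.571, 0.0, -1.583]
force: [1.0, -0.1, -4.3]
grip_width: 0.0393
```

Call:
apply_moves(
  deltas=[
    {"dp": [0, 0, 0], "roll": 0, "grip": -0.25},
    {"dp": [0, 0, 0], "roll": 0, "grip": -0.25},
    {"dp": [0, 0, 0], "roll": 0, "grip": -0.25},
    {"dp": [0, 0, 0], "roll": 0, "grip": -0.25},
    {"dp": [0, -0.02, 0], "roll": 0, "grip": -0.25},
    {"dp": [0, -0.04, 0], "roll": 0, "grip": -0.25},
    {"dp": [0, -0.05, -0.02], "roll": 0, "grip": -0.4},
    {"dp": [0, -0.05, -0.05], "roll": 0, "grip": -1},
    {"dp": [0, -0.05, -0.05], "roll": 0, "grip": -1},
    {"dp": [0, 0, -0.05], "roll": 0, "grip": -1},
  ],
)

```text
time_s: 31.48
ee_pos: [0.4775, 0.1745, 0.2265]
eef_rot: [-1.564, 0.002, -1.583]
force: [0.5, 0.9, 0.6]
grip_width: 0.0919
```

Call:
apply_moves(
  deltas=[
    {"dp": [0, 0, -0.04], "roll": 0, "grip": -1},
    {"dp": [0, 0, -0.04], "roll": 0, "grip": -1},
    {"dp": [0, 0, 0], "roll": 0, "grip": -1},
  ],
)

```text
time_s: 31.85
ee_pos: [0.3964, 0.1754, 0.2236]
eef_rot: [-1.568, 0.001, -1.582]
force: [-0.5, 0.6, -0.0]
grip_width: 0.0937
```

```bash
python3 - <<'E'
from h import *
it,t=snap("top","top5"); 
for g in gauges(it,t,roi=(165,240,460,300)): print(g)
i,im=snap("wrist","w7"); print("w")
for g in gauges(i,im,VT=190): print(g)
E
```

```text
w
(array([0.4485, 0.3489]), -1.941, 0.0919, array([ 88., 152.]), array([184., 187.]), np.int32(1140), np.int32(960))
(array([0.4321, 0.1293]), 1.919, 0.0918, array([417., 167.]), array([325., 201.]), np.int32(748), np.int32(826))
```

View pics/w7.png

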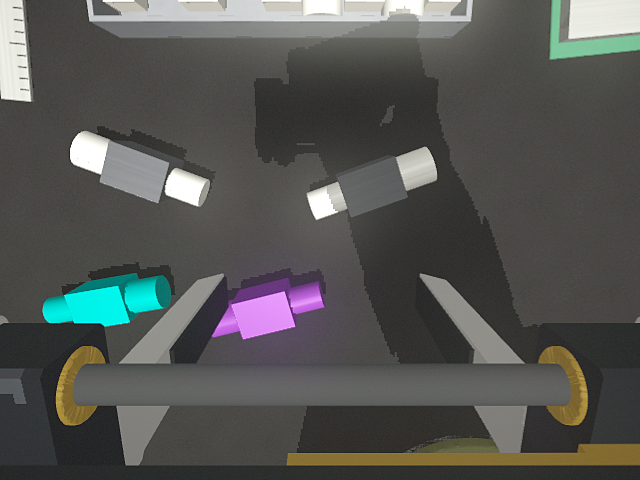

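The wrist view shows gauge C at (372,184), slim end likely at (325,201), and gauge D at (139,169), slim end likely at (184,187). The purple and turquoise ones are look-alikes. Gauge C goes to nest3.

```bash
python3 - <<'E'
from h import *
plan(.4162,.1709,.018,.344)
E
```

```text
t31.9 roll -1.927 (12 rows) dp [0.0154, 0.2051, -0.0103] (1 rows) q6->0.05
```

Call:
apply_moves(
  deltas=[
    {"dp": [0, 0, 0], "roll": -0.16, "grip": -1},
    {"dp": [0, 0, 0], "roll": -0.16, "grip": -1},
    {"dp": [0, 0, 0], "roll": -0.16, "grip": -1},
    {"dp": [0, 0, 0], "roll": -0.16, "grip": -1},
    {"dp": [0, 0, 0], "roll": -0.16, "grip": -1},
    {"dp": [0, 0, 0], "roll": -0.16, "grip": -1},
    {"dp": [0, 0, 0], "roll": -0.16, "grip": -1},
    {"dp": [0, 0, 0], "roll": -0.16, "grip": -1},
    {"dp": [0, 0, 0], "roll": -0.16, "grip": -1},
    {"dp": [0, 0, 0], "roll": -0.16, "grip": -1},
  ],
  newtons=6,
)

```text
time_s: 33.2
ee_pos: [0.3987, 0.1752, 0.2221]
eef_rot: [-1.571, -0.0, 0.022]
force: [0.1, -0.2, 0.2]
grip_width: 0.0938
```

Call:
apply_moves(
  deltas=[
    {"dp": [0, 0, 0], "roll": -0.16, "grip": -1},
    {"dp": [0, 0, 0], "roll": -0.167, "grip": -1},
    {"dp": [0.0154, 0.02, -0.0103], "roll": 0, "grip": -1},
    {"dp": [0, 0.05, 0], "roll": 0, "grip": -1},
    {"dp": [0, 0.05, 0], "roll": 0, "grip": -1},
    {"dp": [0, 0.05, 0], "roll": 0, "grip": -1},
    {"dp": [0, 0.025, 0], "roll": 0, "grip": -1},
    {"dp": [0, 0.01, 0], "roll": 0, "grip": -1},
    {"dp": [0, 0, 0], "roll": 0, "grip": 1},
    {"dp": [0, 0, 0], "roll": 0, "grip": 1},
  ],
)

```text
time_s: 34.45
ee_pos: [0.4165, 0.1709, 0.0179]
eef_rot: [-1.571, -0.002, 0.344]
force: [-0.5, -0.0, 0.6]
grip_width: 0.0774
```

Call:
apply_moves(
  deltas=[
    {"dp": [0, 0, 0], "roll": 0, "grip": 1},
    {"dp": [0, 0, 0], "roll": 0, "grip": 1},
    {"dp": [0, 0, 0], "roll": 0, "grip": 1},
    {"dp": [0, 0, 0], "roll": 0, "grip": 1},
    {"dp": [0, 0, 0], "roll": 0, "grip": 1},
    {"dp": [0, 0, 0], "roll": 0, "grip": 1},
    {"dp": [0, 0, 0], "roll": 0, "grip": 1},
  ],
)

```text
time_s: 35.33
ee_pos: [0.4157, 0.1708, 0.0168]
eef_rot: [-1.571, 0.0, 0.344]
force: [-0.2, 0.1, 0.8]
grip_width: 0.0277
```

Slim end confirmed (27.7 mm).

Call:
apply_moves(
  deltas=[
    {"dp": [0, 0, 0], "roll": 0, "grip": -0.4},
    {"dp": [0, 0, 0], "roll": 0, "grip": -0.4},
    {"dp": [0, 0, 0], "roll": 0, "grip": -0.4},
    {"dp": [0, 0, 0], "roll": 0, "grip": -0.4},
    {"dp": [0, 0, -0.022], "roll": 0, "grip": -0.4},
    {"dp": [0, 0, -0.022], "roll": 0, "grip": -0.4},
    {"dp": [0, 0, 0], "roll": 0, "grip": 1},
    {"dp": [0, 0, 0], "roll": 0, "grip": 1},
    {"dp": [0, 0, 0], "roll": 0, "grip": 1},
    {"dp": [0, 0, 0], "roll": 0, "grip": 1},
  ],
  newtons=55,
)

```text
time_s: 36.58
ee_pos: [0.4303, 0.1298, 0.0168]
eef_rot: [-1.571, 0.0, 0.345]
force: [0.0, 1.6, 0.1]
grip_width: 0.0399
```

Call:
apply_moves(
  deltas=[
    {"dp": [0, 0, 0], "roll": 0, "grip": 1},
    {"dp": [0, 0, 0], "roll": 0, "grip": 1},
    {"dp": [0, -0.01, 0], "roll": 0, "grip": 1},
    {"dp": [0, -0.02, 0], "roll": 0, "grip": 1},
    {"dp": [0, -0.03, 0], "roll": 0, "grip": 1},
    {"dp": [0, -0.04, 0], "roll": 0, "grip": 1},
    {"dp": [0, -0.01, 0], "roll": 0, "grip": 1},
    {"dp": [0, 0, 0], "roll": 0, "grip": 1},
  ],
)

```text
time_s: 37.58
ee_pos: [0.4304, 0.1292, 0.1265]
eef_rot: [-1.571, -0.0, 0.344]
force: [-0.5, -0.1, -4.5]
grip_width: 0.0396
```

```bash
python3 - <<'E'
from h import *
plan(.636,.242,.1265,-1.583)
E
```

```text
t37.6 roll 1.927 (12 rows) dp [-0.1153, 0.0, 0.2042] (5 rows) q6->1.95
```

Call:
apply_moves(
  deltas=[
    {"dp": [0, 0, 0], "roll": 0.16, "grip": 1},
    {"dp": [0, 0, 0], "roll": 0.16, "grip": 1},
    {"dp": [0, 0, 0], "roll": 0.16, "grip": 1},
    {"dp": [0, 0, 0], "roll": 0.16, "grip": 1},
    {"dp": [0, 0, 0], "roll": 0.16, "grip": 1},
    {"dp": [0, 0, 0], "roll": 0.16, "grip": 1},
    {"dp": [0, 0, 0], "roll": 0.16, "grip": 1},
    {"dp": [0, 0, 0], "roll": 0.16, "grip": 1},
    {"dp": [0, 0, 0], "roll": 0.16, "grip": 1},
    {"dp": [0, 0, 0], "roll": 0.16, "grip": 1},
  ],
)

```text
time_s: 38.83
ee_pos: [0.4297, 0.1291, 0.125]
eef_rot: [-1.574, 0.0, -1.261]
force: [-1.2, -0.0, -4.1]
grip_width: 0.0399
```

Call:
apply_moves(
  deltas=[
    {"dp": [0, 0, 0], "roll": 0.16, "grip": 1},
    {"dp": [0, 0, 0], "roll": 0.167, "grip": 1},
    {"dp": [-0.023, 0, 0.041], "roll": 0, "grip": 1},
    {"dp": [-0.023, 0, 0.041], "roll": 0, "grip": 1},
    {"dp": [-0.023, 0, 0.041], "roll": 0, "grip": 1},
    {"dp": [-0.023, 0, 0.041], "roll": 0, "grip": 1},
    {"dp": [-0.0233, 0, 0.0402], "roll": 0, "grip": 1},
    {"dp": [0, 0, 0], "roll": 0, "grip": 1},
    {"dp": [0, 0, 0], "roll": 0, "grip": 1},
  ],
)

```text
time_s: 39.95
ee_pos: [0.6352, 0.2417, 0.1245]
eef_rot: [-1.574, -0.001, -1.583]
force: [0.4, 0.9, -3.9]
grip_width: 0.0397
```

```bash
python3 - <<'E'
from h import *
o=ctrl.get_obs(); print(o["force"],o["grip_width"])
plan(.636,.242,.0228,-1.583)
i,im=snap("wrist","w8")
E
```

```text
[ 0.43015991  0.93460956 -3.93665784] 0.03971412020858761
t40.0 roll 0.000 (1 rows) dp [-0.0003, 0.1017, 0.0008] (1 rows) q6->1.95
```

View pics/w8.png

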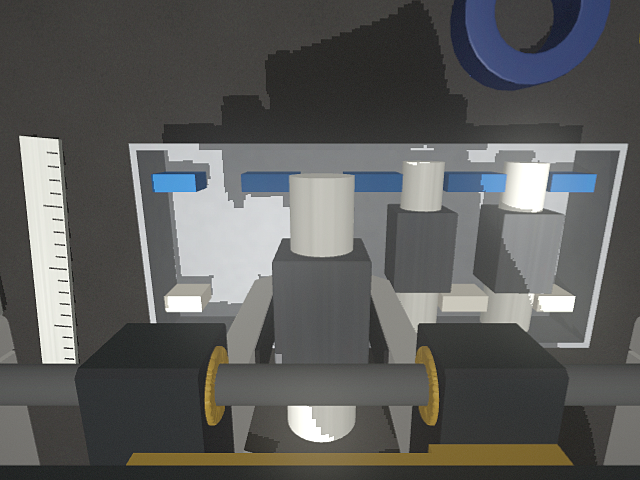

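Gauges A and B lie level at (520,245) and (422,245). C hangs squarely over nest3, slim end toward blue at (322,215). Lowering now.

Call:
apply_moves(
  deltas=[
    {"dp": [0, 0.02, 0], "roll": 0, "grip": 1},
    {"dp": [0, 0.02, 0], "roll": 0, "grip": 1},
    {"dp": [0, 0.02, 0], "roll": 0, "grip": 1},
    {"dp": [0, 0.015, 0], "roll": 0, "grip": 1},
    {"dp": [0, 0.01, 0], "roll": 0, "grip": 1},
    {"dp": [0, 0.008, 0], "roll": 0, "grip": 1},
    {"dp": [0, 0.005, 0], "roll": 0, "grip": 1},
    {"dp": [0, 0.003, 0], "roll": 0, "grip": 1},
    {"dp": [0, 0.003, 0], "roll": 0, "grip": 1},
    {"dp": [0, 0, 0], "roll": 0, "grip": 1},
  ],
)

```text
time_s: 41.25
ee_pos: [0.6362, 0.2421, 0.023]
eef_rot: [-1.57, 0.0, -1.583]
force: [-0.5, -0.2, -4.3]
grip_width: 0.0394
```

Call:
apply_moves(
  deltas=[
    {"dp": [0, 0, 0], "roll": 0, "grip": 1},
  ],
)

```text
time_s: 41.38
ee_pos: [0.6361, 0.2421, 0.023]
eef_rot: [-1.571, 0.0, -1.583]
force: [0.5, -0.0, -4.0]
grip_width: 0.04
```

Call:
apply_moves(
  deltas=[
    {"dp": [0, 0, 0], "roll": 0, "grip": -0.25},
    {"dp": [0, 0, 0], "roll": 0, "grip": -0.25},
    {"dp": [0, 0, 0], "roll": 0, "grip": -0.25},
    {"dp": [0, 0, 0], "roll": 0, "grip": -0.25},
    {"dp": [0, -0.02, 0], "roll": 0, "grip": -0.25},
    {"dp": [0, -0.04, 0], "roll": 0, "grip": -0.25},
    {"dp": [0, -0.05, -0.02], "roll": 0, "grip": -0.4},
    {"dp": [-0.02, -0.05, -0.05], "roll": 0, "grip": -1},
    {"dp": [-0.02, -0.05, -0.05], "roll": 0, "grip": -1},
    {"dp": [-0.02, 0, -0.05], "roll": 0, "grip": -1},
  ],
)

```text
time_s: 42.62
ee_pos: [0.4815, 0.2989, 0.2229]
eef_rot: [-1.564, 0.004, -1.584]
force: [0.5, 1.1, -0.7]
grip_width: 0.0917
```

Call:
apply_moves(
  deltas=[
    {"dp": [-0.02, 0, -0.04], "roll": 0, "grip": -1},
    {"dp": [-0.02, 0, -0.03], "roll": 0, "grip": -1},
    {"dp": [0, 0, 0], "roll": 0, "grip": -1},
    {"dp": [0, 0, 0], "roll": 0, "grip": -1},
  ],
)

```text
time_s: 43.12
ee_pos: [0.4127, 0.3387, 0.2188]
eef_rot: [-1.57, 0.001, -1.583]
force: [0.3, -0.0, 0.1]
grip_width: 0.0941
```

```bash
python3 - <<'E'
from h import *
it,t=snap("top","top6"); 
for g in gauges(it,t,roi=(165,240,460,300)): print(g)
i,im=snap("wrist","w9"); print("w")
for g in gauges(i,im,VT=190): print(g)
E
```

```text
(array([0.4481, 0.3473]), -2.024, 0.0922, array([190., 260.]), array([216., 274.]), np.int32(19), np.int32(62))
w
(array([0.5745, 0.4086]), -1.268, 0.0971, array([185.,  56.]), array([291.,  16.]), np.int32(3264), np.int32(34))
(array([0.5924, 0.313 ]), -1.501, 0.0989, array([291.,  16.]), array([408.,   6.]), np.int32(34), np.int32(134))
(array([0.589 , 0.3203]), -1.571, 0.0839, array([291.,  16.]), array([391.,  15.]), np.int32(34), np.int32(36))
(array([0.5955, 0.3037]), -1.561, 0.08, array([313.,   8.]), array([408.,   6.]), np.int32(528), np.int32(134))
(array([0.592 , 0.2175]), -1.654, 0.0927, array([408.,   6.]), array([518.,  14.]), np.int32(134), np.int32(1114))
(array([0.5898, 0.1231]), -1.537, 0.0964, array([518.,  14.]), array([633.,   8.]), np.int32(1114), np.int32(233))
(array([0.44, 0.35]), -1.863, 0.0859, array([265., 180.]), array([353., 205.]), np.int32(328), np.int32(532))
```

```bash
python3 - <<'E'
from h import *
plan(.4315,.308,.018,-.372)
E
```

```text
t43.2 roll -1.212 (8 rows) dp [0.0283, 0.2002, -0.0216] (1 rows) q6->0.99
```

View pics/w9.png

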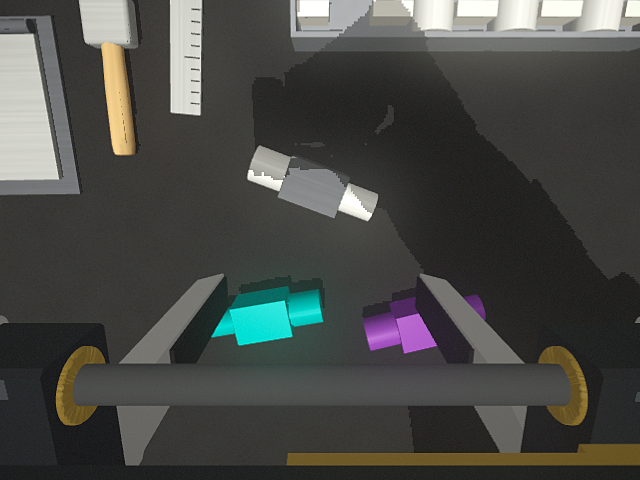

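Gauge D is unmoved at (314,186), with the slim-looking end at (359,201). I'll feel it.

Call:
apply_moves(
  deltas=[
    {"dp": [0, 0, 0], "roll": -0.152, "grip": -1},
    {"dp": [0, 0, 0], "roll": -0.152, "grip": -1},
    {"dp": [0, 0, 0], "roll": -0.152, "grip": -1},
    {"dp": [0, 0, 0], "roll": -0.152, "grip": -1},
    {"dp": [0, 0, 0], "roll": -0.151, "grip": -1},
    {"dp": [0, 0, 0], "roll": -0.151, "grip": -1},
    {"dp": [0, 0, 0], "roll": -0.151, "grip": -1},
    {"dp": [0, 0, 0], "roll": -0.151, "grip": -1},
    {"dp": [0.0283, 0, -0.0216], "roll": 0, "grip": -1},
    {"dp": [0, 0.05, 0], "roll": 0, "grip": -1},
  ],
  newtons=6,
)

```text
time_s: 44.48
ee_pos: [0.4337, 0.3075, 0.1701]
eef_rot: [-1.566, -0.004, -0.374]
force: [0.6, 0.6, -0.7]
grip_width: 0.0936
```

Call:
apply_moves(
  deltas=[
    {"dp": [0, 0.05, 0], "roll": 0, "grip": -1},
    {"dp": [0, 0.05, 0], "roll": 0, "grip": -1},
    {"dp": [0, 0.035, 0], "roll": 0, "grip": -1},
    {"dp": [0, 0.015, 0], "roll": 0, "grip": -1},
    {"dp": [0, 0, 0], "roll": 0, "grip": 1},
    {"dp": [0, 0, 0], "roll": 0, "grip": 1},
    {"dp": [0, 0, 0], "roll": 0, "grip": 1},
    {"dp": [0, 0, 0], "roll": 0, "grip": 1},
    {"dp": [0, 0, 0], "roll": 0, "grip": 1},
    {"dp": [0, 0, 0], "roll": 0, "grip": 1},
  ],
)

```text
time_s: 45.72
ee_pos: [0.4308, 0.3085, 0.018]
eef_rot: [-1.571, -0.0, -0.371]
force: [0.3, 0.0, 0.5]
grip_width: 0.0372
```

Call:
apply_moves(
  deltas=[
    {"dp": [0, 0, 0], "roll": 0, "grip": 1},
    {"dp": [0, 0, 0], "roll": 0, "grip": 1},
    {"dp": [0, 0, 0], "roll": 0, "grip": 1},
  ],
)

```text
time_s: 46.1
ee_pos: [0.4308, 0.3085, 0.0179]
eef_rot: [-1.571, -0.0, -0.371]
force: [2.0, -0.5, 0.4]
grip_width: 0.028
```

28.0 mm, slim end on tool −z. I'll grip the block.

Call:
apply_moves(
  deltas=[
    {"dp": [0, 0, 0], "roll": 0, "grip": -0.4},
    {"dp": [0, 0, 0], "roll": 0, "grip": -0.4},
    {"dp": [0, 0, 0], "roll": 0, "grip": -0.4},
    {"dp": [0, 0, 0], "roll": 0, "grip": -0.4},
    {"dp": [0, 0, 0.022], "roll": 0, "grip": -0.4},
    {"dp": [0, 0, 0.022], "roll": 0, "grip": -0.4},
    {"dp": [0, 0, 0], "roll": 0, "grip": 1},
    {"dp": [0, 0, 0], "roll": 0, "grip": 1},
    {"dp": [0, 0, 0], "roll": 0, "grip": 1},
    {"dp": [0, 0, 0], "roll": 0, "grip": 1},
  ],
  newtons=55,
)

```text
time_s: 47.35
ee_pos: [0.4466, 0.3489, 0.0179]
eef_rot: [-1.571, 0.0, -0.371]
force: [-0.1, -1.3, 0.7]
grip_width: 0.0394
```

Call:
apply_moves(
  deltas=[
    {"dp": [0, 0, 0], "roll": 0, "grip": 1},
    {"dp": [0, 0, 0], "roll": 0, "grip": 1},
    {"dp": [0, -0.01, 0], "roll": 0, "grip": 1},
    {"dp": [0, -0.02, 0], "roll": 0, "grip": 1},
    {"dp": [0, -0.03, 0], "roll": 0, "grip": 1},
    {"dp": [0, -0.04, 0], "roll": 0, "grip": 1},
    {"dp": [0, -0.01, 0], "roll": 0, "grip": 1},
    {"dp": [0, 0, 0], "roll": 0, "grip": 1},
  ],
)

```text
time_s: 48.35
ee_pos: [0.4466, 0.3495, 0.1276]
eef_rot: [-1.571, 0.0, -0.371]
force: [0.6, -0.1, -5.3]
grip_width: 0.0395
```

```bash
python3 - <<'E'
from h import *
plan(.637,.312,.1265,1.559)
E
```

```text
t48.4 roll -1.930 (12 rows) dp [-0.0352, 0.0011, -0.1908] (4 rows) q6->-1.10
```

Call:
apply_moves(
  deltas=[
    {"dp": [0, 0, 0], "roll": -0.16, "grip": 1},
    {"dp": [0, 0, 0], "roll": -0.16, "grip": 1},
    {"dp": [0, 0, 0], "roll": -0.16, "grip": 1},
    {"dp": [0, 0, 0], "roll": -0.16, "grip": 1},
    {"dp": [0, 0, 0], "roll": -0.16, "grip": 1},
    {"dp": [0, 0, 0], "roll": -0.16, "grip": 1},
    {"dp": [0, 0, 0], "roll": -0.16, "grip": 1},
    {"dp": [0, 0, 0], "roll": -0.16, "grip": 1},
    {"dp": [0, 0, 0], "roll": -0.16, "grip": 1},
    {"dp": [0, 0, 0], "roll": -0.16, "grip": 1},
  ],
)

```text
time_s: 49.6
ee_pos: [0.4461, 0.3491, 0.1257]
eef_rot: [-1.569, 0.002, 1.234]
force: [-0.0, 0.5, -4.3]
grip_width: 0.0398
```

Call:
apply_moves(
  deltas=[
    {"dp": [0, 0, 0], "roll": -0.165, "grip": 1},
    {"dp": [0, 0, 0], "roll": -0.165, "grip": 1},
    {"dp": [-0.009, 0, -0.048], "roll": 0, "grip": 1},
    {"dp": [-0.009, 0, -0.048], "roll": 0, "grip": 1},
    {"dp": [-0.009, 0, -0.048], "roll": 0, "grip": 1},
    {"dp": [-0.008, 0, -0.0468], "roll": 0, "grip": 1},
    {"dp": [0, 0, 0], "roll": 0, "grip": 1},
    {"dp": [0, 0, 0], "roll": 0, "grip": 1},
  ],
)

```text
time_s: 50.6
ee_pos: [0.6361, 0.3122, 0.1257]
eef_rot: [-1.568, 0.001, 1.559]
force: [0.5, 0.3, -3.6]
grip_width: 0.0398
```

```bash
python3 - <<'E'
from h import *
o=ctrl.get_obs(); print(o["force"],o["grip_width"])
plan(.637,.312,.0239,1.559)
i,im=snap("wrist","w10")
hsv=cv2.cvtColor(im,cv2.COLOR_BGR2HSV)
for r in (182,190):
    b=hsv[r,:,2]>225; e=np.flatnonzero(np.diff(b.astype(int)))
    print(r,e.tolist(),np.round(pix2plane(i,[(x+.5,r) for x in e],.032)[:,1],4).tolist())
E
```

```text
[ 0.52150498  0.30789752 -3.64240969] 0.03978327793445756
t50.6 roll 0.000 (1 rows) dp [-0.0002, 0.1018, -0.0009] (1 rows) q6->-1.10
182 [23, 39, 52, 276, 283, 292, 355, 362, 386] [0.1098, 0.1208, 0.1297, 0.2827, 0.2874, 0.2936, 0.3365, 0.3413, 0.3576]
190 [26, 40, 56, 279, 283, 298, 354, 361, 383] [0.1108, 0.1204, 0.1314, 0.2845, 0.2872, 0.2975, 0.3359, 0.3407, 0.3557]
```

View pics/w10.png

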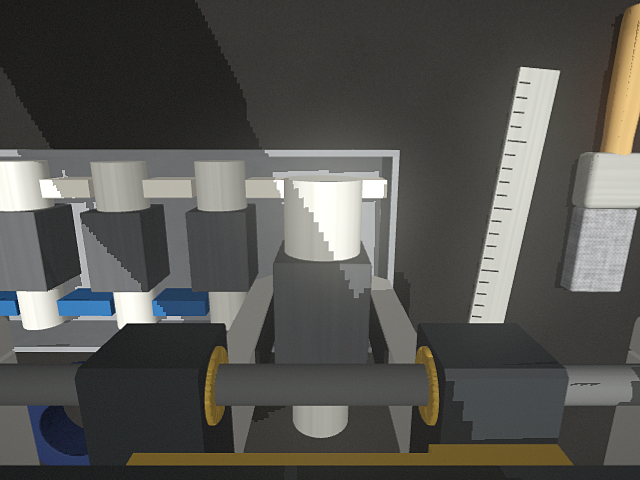

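Three gauges are down. D hangs over nest4 with its big end toward white at (322,220). Lowering now.

Call:
apply_moves(
  deltas=[
    {"dp": [0, 0.02, -0.001], "roll": 0, "grip": 1},
    {"dp": [0, 0.02, 0], "roll": 0, "grip": 1},
    {"dp": [0, 0.02, 0], "roll": 0, "grip": 1},
    {"dp": [0, 0.015, 0], "roll": 0, "grip": 1},
    {"dp": [0, 0.01, 0], "roll": 0, "grip": 1},
    {"dp": [0, 0.008, 0], "roll": 0, "grip": 1},
    {"dp": [0, 0.005, 0], "roll": 0, "grip": 1},
    {"dp": [0, 0.003, 0], "roll": 0, "grip": 1},
    {"dp": [0, 0.002, 0], "roll": 0, "grip": 1},
    {"dp": [0, 0, 0], "roll": 0, "grip": 1},
  ],
)

```text
time_s: 51.9
ee_pos: [0.6382, 0.3123, 0.025]
eef_rot: [-1.571, -0.0, 1.559]
force: [0.4, -0.6, -4.6]
grip_width: 0.0396
```

Call:
apply_moves(
  deltas=[
    {"dp": [0, 0, 0], "roll": 0, "grip": 1},
  ],
)

```text
time_s: 52.02
ee_pos: [0.6382, 0.3123, 0.0251]
eef_rot: [-1.571, -0.0, 1.559]
force: [-0.3, -0.8, -3.6]
grip_width: 0.0401
```

Call:
apply_moves(
  deltas=[
    {"dp": [0, 0.0012, 0], "roll": 0, "grip": 1},
    {"dp": [0, 0, 0], "roll": 0, "grip": 1},
    {"dp": [0, 0, 0], "roll": 0, "grip": -0.25},
    {"dp": [0, 0, 0], "roll": 0, "grip": -0.25},
    {"dp": [0, 0, 0], "roll": 0, "grip": -0.25},
    {"dp": [0, 0, 0], "roll": 0, "grip": -0.25},
    {"dp": [0, -0.02, 0], "roll": 0, "grip": -0.25},
    {"dp": [0, -0.04, 0], "roll": 0, "grip": -0.25},
    {"dp": [0, -0.05, 0], "roll": 0, "grip": -0.4},
    {"dp": [0, -0.05, 0], "roll": 0, "grip": -1},
  ],
)

```text
time_s: 53.28
ee_pos: [0.638, 0.3122, 0.1871]
eef_rot: [-1.572, -0.001, 1.559]
force: [0.4, -0.2, -0.8]
grip_width: 0.0723
```

Call:
apply_moves(
  deltas=[
    {"dp": [-0.03, -0.04, 0], "roll": 0, "grip": -1},
    {"dp": [-0.04, -0.02, 0], "roll": 0, "grip": -1},
    {"dp": [-0.04, 0, 0], "roll": 0, "grip": -1},
    {"dp": [0, 0, 0], "roll": 0, "grip": -1},
    {"dp": [0, 0, 0], "roll": 0, "grip": -1},
  ],
)

```text
time_s: 53.9
ee_pos: [0.6368, 0.2027, 0.2447]
eef_rot: [-1.572, -0.0, 1.559]
force: [0.2, 0.2, 0.5]
grip_width: 0.0936
```

```bash
python3 - <<'E'
from h import *
i,im=snap("wrist","w11")
plan(.71,-.2,.2,1.652)
E
```

```text
t54.0 roll -0.092 (1 rows) dp [-0.4077, 0.0443, -0.0404] (8 rows) q6->-1.93
```

View pics/w11.png

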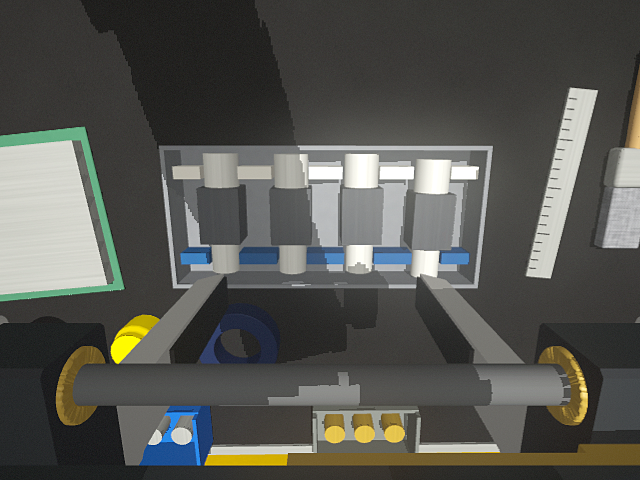

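All four gauges lie level, slim ends between the blue saddles (y≈257) and big ends between the white (y≈173). I have viewed 15 pictures and one is left, so I measure the lid numerically.

```bash
cat > lid.py <<'E'
from h import *
def lid(i,im,zl,R):
    hsv=cv2.cvtColor(im,cv2.COLOR_BGR2HSV); r=np.zeros(im.shape[:2],bool); r[R[1]:R[3],R[0]:R[2]]=1
    m=r&(hsv[...,2]>110)&(hsv[...,1]<40)
    f=boxfit(i,m,zl+.015); print("lid",f)
    c=w2pix(i,[[f[0][0]/1000,f[0][1]/1000,zl+.057]])[0].astype(int)
    k=int(round(.06*np.hypot(*(w2pix(i,[[f[0][0]/1000+.1,f[0][1]/1000,zl+.057]])[0]-c))/.1)); print(c,k)
    q=np.zeros_like(r); q[max(c[1]-k,0):c[1]+k,max(c[0]-k//2,0):c[0]+k//2]=1
    try: print("handle",boxfit(i,q&(hsv[...,2]<70),zl+.057))
    except Exception as e: print(e)
if __name__=="__main__":
    it,t=snap("top","top7"); lid(it,t,.003,(312,170,445,250))
E
python3 lid.py
```

```text
lid ((647.8924560546875, -197.62164306640625), (157.20144653320312, 323.8934020996094), 4.653364658355713)
[380 206] 19
handle ((645.0945434570312, -196.60174560546875), (79.24263000488281, 11.804984092712402), 5.8642683029174805)
```

```bash
python3 - <<'E'
from h import *
plan(.648,-.199,.045,1.652)
E
```

```text
t54.0 roll -0.092 (1 rows) dp [-0.4018, 0.1989, 0.0213] (8 rows) q6->-1.95
```

Call:
apply_moves(
  deltas=[
    {"dp": [0, 0, 0], "roll": -0.092, "grip": -1},
    {"dp": [-0.0502, 0, 0.0027], "roll": 0, "grip": -1},
    {"dp": [-0.0502, 0, 0.0027], "roll": 0, "grip": -1},
    {"dp": [-0.0502, 0, 0.0027], "roll": 0, "grip": -1},
    {"dp": [-0.0502, 0, 0.0027], "roll": 0, "grip": -1},
    {"dp": [-0.0502, 0, 0.0027], "roll": 0, "grip": -1},
    {"dp": [-0.0502, 0, 0.0027], "roll": 0, "grip": -1},
    {"dp": [-0.0502, 0, 0.0027], "roll": 0, "grip": -1},
    {"dp": [-0.0504, 0, 0.0024], "roll": 0, "grip": -1},
    {"dp": [0, 0.05, 0], "roll": 0, "grip": -1},
  ],
)

```text
time_s: 55.25
ee_pos: [0.6491, -0.203, 0.1962]
eef_rot: [-1.577, 0.003, 1.648]
force: [2.0, 0.4, -0.4]
grip_width: 0.0946
```

```bash
python3 - <<'E'
from h import *
from lid import lid
it,t=snap("top","top8"); i,im=snap("wrist","w12"); lid(i,im,.003,(0,0,640,300))
plan(.648,-.199,.045,1.652)
E
```

```text
lid ((643.1095581054688, -199.62338256835938), (144.34934997558594, 323.5662841796875), 4.478972911834717)
[321 234] 69
handle ((646.1461791992188, -199.6738739013672), (82.30210876464844, 11.190701484680176), 4.712098121643066)
t55.4 roll -0.001 (1 rows) dp [0.0001, 0.1431, -0.0018] (1 rows) q6->-1.95
```

Call:
apply_moves(
  deltas=[
    {"dp": [0, 0.05, -0.001], "roll": 0, "grip": -1},
    {"dp": [0, 0.05, 0], "roll": 0, "grip": -1},
    {"dp": [0, 0.03, 0], "roll": 0, "grip": -1},
    {"dp": [0, 0.013, 0], "roll": 0, "grip": -1},
    {"dp": [0, 0, 0], "roll": 0, "grip": 1},
    {"dp": [0, 0, 0], "roll": 0, "grip": 1},
    {"dp": [0, 0, 0], "roll": 0, "grip": 1},
    {"dp": [0, 0, 0], "roll": 0, "grip": 1},
    {"dp": [0, 0, 0], "roll": 0, "grip": 1},
    {"dp": [0, 0, 0], "roll": 0, "grip": 1},
  ],
  newtons=58,
)

```text
time_s: 56.6
ee_pos: [0.6487, -0.1999, 0.0507]
eef_rot: [-1.571, 0.0, 1.651]
force: [-0.1, 1.1, -0.3]
grip_width: 0.0375
```

Call:
apply_moves(
  deltas=[
    {"dp": [0, 0, 0], "roll": 0, "grip": 1},
    {"dp": [0, 0, 0], "roll": 0, "grip": 1},
    {"dp": [0, 0, 0], "roll": 0, "grip": 1},
    {"dp": [0, -0.005, 0], "roll": 0, "grip": 1},
    {"dp": [0, -0.015, 0], "roll": 0, "grip": 1},
    {"dp": [0, -0.03, 0], "roll": 0, "grip": 1},
    {"dp": [0, -0.04, 0], "roll": 0, "grip": 1},
    {"dp": [0, -0.04, 0], "roll": 0, "grip": 1},
    {"dp": [0, -0.015, 0], "roll": 0, "grip": 1},
    {"dp": [0, 0, 0], "roll": 0, "grip": 1},
  ],
)

```text
time_s: 57.85
ee_pos: [0.6488, -0.1999, 0.1961]
eef_rot: [-1.572, 0.0, 1.651]
force: [-0.2, -0.1, -5.2]
grip_width: 0.0113
```

```bash
python3 - <<'E'
from h import *
o=ctrl.get_obs(); print(o["force"],o["grip_width"])
plan(.637,.207,.185,1.559)
E
```

```text
[-0.1858851  -0.10681101 -5.23939659] 0.011329116638501726
t57.9 roll 0.092 (1 rows) dp [0.4068, 0.0111, 0.0166] (8 rows) q6->-1.24
```

Call:
apply_moves(
  deltas=[
    {"dp": [0, 0, 0], "roll": 0.092, "grip": 1},
    {"dp": [0.045, 0, 0.0017], "roll": 0, "grip": 1},
    {"dp": [0.045, 0, 0.0017], "roll": 0, "grip": 1},
    {"dp": [0.045, 0, 0.0017], "roll": 0, "grip": 1},
    {"dp": [0.045, 0, 0.0017], "roll": 0, "grip": 1},
    {"dp": [0.045, 0, 0.0017], "roll": 0, "grip": 1},
    {"dp": [0.045, 0, 0.0017], "roll": 0, "grip": 1},
    {"dp": [0.045, 0, 0.0017], "roll": 0, "grip": 1},
    {"dp": [0.045, 0, 0.0017], "roll": 0, "grip": 1},
    {"dp": [0.0468, 0, 0.0017], "roll": 0, "grip": 1},
  ],
)

```text
time_s: 59.1
ee_pos: [0.6375, 0.2083, 0.1933]
eef_rot: [-1.568, 0.001, 1.559]
force: [0.5, -0.5, -4.2]
grip_width: 0.0112
```

Call:
apply_moves(
  deltas=[
    {"dp": [0, 0, 0], "roll": 0, "grip": 1},
    {"dp": [0, 0.02, 0], "roll": 0, "grip": 1},
    {"dp": [0, 0.02, 0], "roll": 0, "grip": 1},
    {"dp": [0, 0.02, 0], "roll": 0, "grip": 1},
    {"dp": [0, 0, 0], "roll": 0, "grip": 1},
    {"dp": [0, 0, 0], "roll": 0, "grip": 1},
  ],
)

```text
time_s: 59.85
ee_pos: [0.6385, 0.2069, 0.1362]
eef_rot: [-1.571, -0.0, 1.559]
force: [1.0, -0.5, -4.0]
grip_width: 0.0116
```

```bash
python3 - <<'E'
from h import *
from lid import lid
o=ctrl.get_obs(); print(o["force"],o["grip_width"],o["ee_pos"],o["eef_rot"])
zl=o["ee_pos"][2]-.0477
i,im=snap("wrist","w13"); lid(i,im,zl,(0,0,640,330))
t_i,t=snap("top","top9"); lid(t_i,t,zl,(185,165,312,250))
plan(.6385,.207,.0847,1.559)
E
```

```text
[ 1.02563326 -0.4635903  -3.96154904] 0.011610443048514505 [0.63853836 0.2069421  0.13618986] [-1.57140552e+00 -1.54478306e-04  1.55881402e+00]
lid ((615.5598754882812, 214.0635223388672), (336.4338684082031, 109.9695816040039), 89.28707122802734)
[335 259] 115
handle ((631.8901977539062, 207.4918670654297), (30.10602378845215, 79.4141845703125), 89.2735824584961)
lid ((635.8501586914062, 112.06000518798828), (158.66859436035156, 133.1934051513672), 1.5447314977645874)
[277 201] 19
handle ((637.918701171875, 137.5785675048828), (17.88849449157715, 5.826545715332031), 2.343245029449463)
t60.0 roll -0.000 (1 rows) dp [-0.0001, 0.052, 0.0001] (1 rows) q6->-1.25
```

View pics/w13.png

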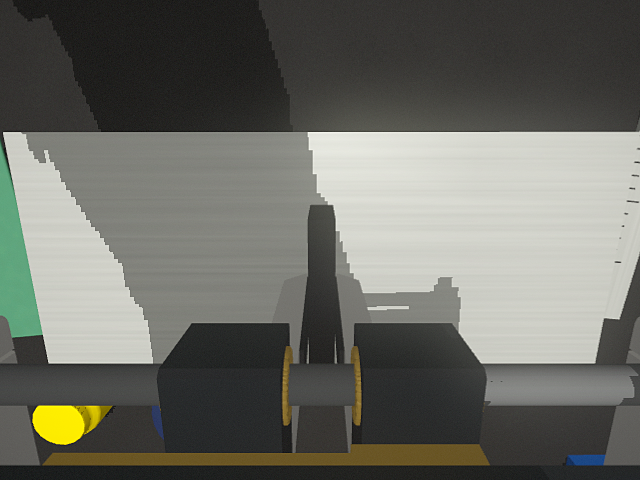

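The lid is held square over the box, its near edge level at row 131. I'll check the near edge and the side corners numerically.

```bash
python3 - <<'E'
from h import *
i=imaging.camera_info("wrist"); z=.1362-.0477+.015
print(np.round(pix2plane(i,[(4,132),(300,131.5),(638,131.5),(46,362),(597,362)],z),4).tolist())
# calibration check of same method with box near edge seen earlier in w10-type views: rim x
E
```

```text
[[0.559, 0.0473, 0.1035], [0.5607, 0.1978, 0.1035], [0.5628, 0.3696, 0.1035], [0.6902, 0.0437, 0.1035], [0.6943, 0.3705, 0.1035]]
```

By the same camera, the lid centre is about (.638,.208) and the box about (.638,.208), yaws equal. I lower it.

Call:
apply_moves(
  deltas=[
    {"dp": [0, 0.015, 0], "roll": 0, "grip": 1},
    {"dp": [0, 0.01, 0], "roll": 0, "grip": 1},
    {"dp": [0, 0.008, 0], "roll": 0, "grip": 1},
    {"dp": [0, 0.006, 0], "roll": 0, "grip": 1},
    {"dp": [0, 0.005, 0], "roll": 0, "grip": 1},
    {"dp": [0, 0.003, 0], "roll": 0, "grip": 1},
    {"dp": [0, 0.002, 0], "roll": 0, "grip": 1},
    {"dp": [0, 0, 0], "roll": 0, "grip": 1},
    {"dp": [0, 0, 0], "roll": 0, "grip": 1},
  ],
)

```text
time_s: 61.08
ee_pos: [0.6383, 0.2071, 0.0869]
eef_rot: [-1.571, -0.0, 1.559]
force: [-0.7, 0.1, -4.3]
grip_width: 0.0113
```

Call:
apply_moves(
  deltas=[
    {"dp": [0, 0.0015, 0], "roll": 0, "grip": 1},
    {"dp": [0, 0.001, 0], "roll": 0, "grip": 1},
    {"dp": [0, 0, 0], "roll": 0, "grip": 1},
    {"dp": [0, 0, 0], "roll": 0, "grip": 1},
  ],
)

```text
time_s: 61.58
ee_pos: [0.6383, 0.2071, 0.0847]
eef_rot: [-1.571, -0.0, 1.559]
force: [-4.7, -1.2, 2.5]
grip_width: 0.0114
```

Call:
apply_moves(
  deltas=[
    {"dp": [0, 0, 0], "roll": 0, "grip": -0.4},
    {"dp": [0, 0, 0], "roll": 0, "grip": -0.4},
    {"dp": [0, 0, 0], "roll": 0, "grip": -0.4},
    {"dp": [0, 0, 0], "roll": 0, "grip": -0.4},
    {"dp": [0, 0, 0], "roll": 0, "grip": -0.4},
    {"dp": [0, -0.03, 0], "roll": 0, "grip": -0.4},
    {"dp": [0, -0.05, 0], "roll": 0, "grip": -0.4},
    {"dp": [0, -0.05, 0], "roll": 0, "grip": -0.4},
    {"dp": [0, -0.04, 0], "roll": 0, "grip": -0.4},
    {"dp": [-0.05, 0, 0], "roll": 0, "grip": -0.4},
  ],
)

```text
time_s: 62.82
ee_pos: [0.6382, 0.1589, 0.2577]
eef_rot: [-1.576, -0.001, 1.563]
force: [0.7, -1.0, -1.4]
grip_width: 0.0658
```

Call:
apply_moves(
  deltas=[
    {"dp": [-0.05, 0, 0.04], "roll": 0, "grip": -0.4},
    {"dp": [-0.05, 0, 0.04], "roll": 0, "grip": -0.4},
    {"dp": [-0.05, 0, 0.04], "roll": 0, "grip": -0.4},
    {"dp": [-0.05, 0, 0.04], "roll": 0, "grip": -0.4},
    {"dp": [-0.05, 0, 0], "roll": 0, "grip": -0.4},
    {"dp": [-0.05, 0, 0], "roll": 0, "grip": -0.4},
    {"dp": [0, 0, 0], "roll": 0, "grip": -0.4},
    {"dp": [0, 0, 0], "roll": 0, "grip": -0.4},
    {"dp": [0, 0, 0], "roll": 0, "grip": -0.4},
  ],
)

```text
time_s: 63.95
ee_pos: [0.4782, -0.1353, 0.2543]
eef_rot: [-1.571, -0.0, 1.56]
force: [0.3, -0.5, 0.9]
grip_width: 0.0657
```

```bash
python3 - <<'E'
from h import *
from lid import lid
t0=cv2.imread("pics/top0.png"); it,t=snap("top","top10")
lid(it,t0,.037,(190,170,310,250)); lid(it,t,.037,(190,170,310,250))
s0=cv2.imread("pics/scene0.png"); i,s=snap("scene","scene1")
for s_ in (s0,s):
    h=cv2.cvtColor(s_,cv2.COLOR_BGR2HSV); m=(h[...,2]>105)&(h[...,1]<60); r=np.zeros_like(m); r[255:330,310:450]=1
    c=max(cv2.findContours((m&r).astype(np.uint8),0,1)[0],key=cv2.contourArea)
    print(cv2.approxPolyDP(c,5,True).reshape(-1,2).tolist(),cv2.contourArea(c))
d=cv2.absdiff(s0,s).max(2)>50; print("changed px in bystander area", d[325:360,220:365].sum(), d[265:330,455:510].sum(), d[255:300,130:162].sum())
E
```

```text
lid ((636.18115234375, 207.72857666015625), (324.9325866699219, 157.9176483154297), 89.47860717773438)
[247 204] 19
handle ((634.7066040039062, 204.63552856445312), (13.94327449798584, 80.05859375), 89.94306945800781)
lid ((637.7769165039062, 208.26596069335938), (324.81201171875, 158.10406494140625), 89.43241119384766)
[247 203] 19
handle ((634.6575927734375, 205.77169799804688), (13.243128776550293, 80.20082092285156), 87.74226379394531)
[[321, 266], [321, 313], [444, 316], [435, 267]] 6144.5
[[322, 264], [322, 314], [444, 317], [437, 268]] 6154.5
changed px in bystander area 0 0 0
```

The lid matches its seated pose at the start within about 2 mm, in outline and size, in both cameras. The bystander areas show no change. Handing in.

```bash
python3 -c "
from station import ctrl
print(ctrl.hand_in())"
```

```text
the job is handed in; nothing more can be done
None
```

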